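Wind the lab jack level with the instrument deck

ROBOT

A 6-joint arm with a two-finger parallel gripper is mounted at the origin on the work surface. World frame = base frame: x ahead of the robot, y to its left, z up, the work surface at z = 0. Lengths are in m, angles in degrees, forces in N, time in s.
With the tool pointing down it reaches from about 0.35 to 0.85 m from the base axis. Payload 8.1 kg.
Tool frame: the origin (TCP) lies on the mounting face of the last link; the fingertips stand ctrl.tip_extent ahead of it and the grasp point (between the pads) lies 167 mm ahead of it (ctrl.tip_extent is the distance from the TCP to the fingertips, in m); z points along the fingers, y is the line along which they close (so a half turn about z gives the same grasp; the last joint's range is limited). The gripper opens to 93 mm and grips with 3 to 60 N. Pads are 15 mm wide; open, the fingers measure 128 mm over their backs; the gripper's body (75 mm by 188 mm) begins 65 mm behind the grasp point.
Start: joints at [67.987, 7.471, 85.268, -0, 87.261, -4.893], TCP at [0.177, 0.573, 0.405] pointing down, gripper open.
Joint ranges: [-169.43, 169.43], [-51.17, 129.36], [1.28, 143.12], [-76.62, 256.62], [0, 156.53], [-152.29, 152.29]. Speed limits (degrees/s): [136.94, 136.94, 159.86, 180, 180, 180].

INTERFACE

Orientations are given as [roll, pitch, yaw] about the fixed x, y, z axes, in that order (R = Rz(yaw) Ry(pitch) Rx(roll)).
In Python, from plant import ctrl, camera, get_calibration, ticket gives the robot as it stands.
- The arm moves only by the tool carry_out, never from a script. Its argument "rows" is a list of rows, each a list of 2 entries, a list of its own where there are three numbers: the shift along the tool's x, y, z each as a share of 100 mm, from -1 to 1, then the turn, a rotation vector about the tool's x, y, z each as a share of 45 degrees, from -1 to 1. In form: [[[tx, ty, tz], [wx, wy, wz]], ...]. A call has 1 to 20 rows; each row is the pose to reach, as a shift and turn from the pose commanded when the call began, along the tool's axes at that moment; what a row does not reach only later rows make up. A row lasts 1/8 s, in which the tool goes at most 62.5 mm and 10.7 degrees, less where a joint would pass 70% of its speed; a pose out of reach is approached as far as the arm can. A call with a number of a shift or a turn outside -1 to 1 is refused whole. A call with a gripper value outside its range is refused whole. "grip" is the closure, from 0 (fully open) to 1 (shut), set as the call begins (left out, the last holds). The fingers move at their own pace and stop on an object; "force" is the grip in N (left out, the last holds). Time passes only in rows, so rows that repeat a pose let the fingers close. It gives the time, the measured TCP pose, the force, the opening and the grip force at its end, in the units of the state.
- ctrl.sense(): the state, without advancing time (a new reading comes with each control period).
- camera(name): name is "side" or "top" or "wrist"; returns the picture (420x560x3 uint8, red, green, blue); there is no depth.
- get_calibration(name): a dict with "mtx" (3x3 intrinsics, pixels), "rvec" (rotation vector, rad) and "tvec" (3), from world to camera coordinates, as OpenCV has them. Camera axes: x right, y down, z forward; pixel columns grow to the right and rows downward; lengths in m; the calibration is good to about 2 mm. The wrist camera is an equidistant fisheye: a pixel r from the principal point sees the ray r / f radians off the axis. A picture is of the moment at which its call begins: read the wrist's pose just before it. get_calibration takes no time and is no camera call; for the wrist camera it gives the pose at the moment of the call.
- ticket.hand_in(): hands the job in; it is judged then, once.
The state is a dict: "clock": time; "joints": joint angles; "joint_velocities": joint speeds; "tau": joint torques, N m; "tcp_pos": TCP position; "eef_rot": TCP orientation; "contact_force": force on the tool from outside, world axes, zero at the start; "moment": the same for the moment, N m; "gripper_width": opening from 0.0 (shut) to 1.0 (fully open); "gripper_force": force on a finger pad.
Only numpy, scipy, OpenCV 4.12 (cv2) and the standard library are available. Lean on these libraries where they do the work, as an engineer would, in place of code of your own. Each camera call takes 0.05 s, during which the arm holds its last target. There are 200 camera calls.

TASK

Fit the loose crank all the way down on the square shaft of the screw jack, then wind the jack up with the crank's grip until its platform, with the tube rack standing on it, is level with the deck of the instrument beside it. Leave the crank on the shaft, let go, and do not disturb the other things on the bench.

Things in the scene. Friction and masses are not known exactly. Their poses are not given: they have to be found in the camera images.
- jack: grey screw jack, fixed to the bench; base 310 x 130 mm. Origin on the bench under the axis of its upright drive shaft (z up). Its x axis points from the shaft to the lifting platform, whose middle is 195 mm along x. Near the origin stands a gearbox 76 x 76 mm, 62 mm high, with the shaft on top.
- shaft_seat (a point): middle of the round steel shoulder (44 mm across) at the foot of the shaft's upright square end, 72 mm above the bench; z up. From here the 18 mm square end rises 22 mm, its top 6 mm stepped in to 15 mm and then 11 mm as a lead-in. The sides of the square lie along this point's x and y axes, which turn with the shaft.
- shaft (a joint): turn of the jack's shaft in rad, 0 at the start, growing CLOCKWISE seen from above, which raises the platform: 16 mm a full turn (2.546 mm per rad), at most 27.4 rad. Moderate friction (0.15 N m); the screw locks itself and stays where it is left.
- lift (a joint): height of the jack's platform above its lowest place, m, 0 at the start, geared to the shaft
- platform_top (a point): middle of the upper face of the jack's aluminium platform, 130 x 130 mm; 100 mm above the bench at the start; x and y along the jack's
- deck_edge (a point): middle of the near upper edge of the instrument's grey deck, on the side of the platform; z is the height of the deck's upper face (150 x 190 mm, fixed, 118 to 145 mm above the bench), about 25 mm beside the platform
- crank: loose steel crank, about 0.43 kg, upright on the bench. Origin mid socket mouth, at the hub's underside; z up, x along the arm to the grip. Hub 38 x 38 mm (sides along x, y), 46 mm high; square socket 21.5 mm wide, 24 mm deep from below, sides along x, y: fits the shaft four ways round, rests on the shoulder, about 12 degrees of play. Arm 22 mm wide, 5 to 17 mm above the underside.
- knob_grip (a point): on the axis of the crank's upright black grip, 70 mm from the hub's axis, 68 mm above the hub's underside. The grip is a round handle 26 mm across from 25 to 75 mm above the underside (top at 81 mm) that spins freely on the arm, so a hand can hold it without turning the wrist.
- rack: white rack of capped tubes 62 x 110 mm, 55 mm high, loose, about 0.25 kg, standing on the jack's platform. Origin in the middle of its underside.
- deck: the instrument with the deck, 140 x 180 mm body, fixed; origin on its axis 145 mm below its upper face; x and y along the jack's
- dish_stack: bystander: stack of three white dishes, 90 mm across, 45 mm high; origin in the middle of its underside
- wipe_box: bystander: cardboard box 110 x 150 mm, 75 mm high; origin in the middle of its underside
- reagent_jar: bystander: jar 70 mm across, 100 mm high; origin in the middle of its underside
Not all that is in view belongs to the job. Leave any green look-alike of the crank alone.

How it is judged:
By the outcome, as a careful person would: the job done as asked, in the order asked, and still so for the second after the job is handed in, with the robot touching nothing.
It also fails if it takes over 72 s, if anything falls off the work surface, if the arm or the gripper's body presses on something with over 40 N, if the wrist force passes 120 N, or if a joint passes its speed limit or range.

## Working session

There is one attempt and no reset: what is moved stays moved. The work goes in short steps, Python scripts to look and compute and a tool call to move; the robot and the scene stay as the last step left them, time stands still between calls to the robot, and variables do not carry over. Pictures are saved under pics/ and viewed, at most 10 in all, crops included, and the job is handed in when it is done.

Besides the shell and the picture viewer there is one more tool, called after "Emit:" as name([rows], argument=value, ...), one row to a line, values as JSON. carry_out: Moves the arm, as the interface text tells. Shift numbers are shares of 100 mm and turn numbers shares of 45 degrees, none past 1 either way. Its arguments: {"type":"object","properties":{"rows":{"type":"array"},"grip":{"type":"number"},"force":{"type":"number"}},"required":["rows"]}

```bash
ls; mkdir -p pics; python3 - <<'E'
from plant import ctrl,camera,get_calibration
import cv2
print(ctrl.sense(),ctrl.tip_extent)
for n in("side","top","wrist"):
    im=camera(n);cv2.imwrite(f"pics/{n}0.png",im[:,:,::-1]);print(n,get_calibration(n))
E
```

```text
pics
{'clock': 0.0, 'joints': array([ 6.79882583e+01,  7.51483146e+00,  8.53314773e+01, -1.16671008e-03,
        8.72597195e+01, -4.89162275e+00]), 'joint_velocities': array([-0.08675661, -0.05894362, -0.02677003, -0.05783043,  0.02675084,
       -0.05780184]), 'tau': array([ 5.88275961e-04, -5.59830558e+01, -4.91767502e+01,  7.70343840e-02,
        3.51575750e-02, -1.28608463e-05]), 'tcp_pos': array([0.17650527, 0.57320528, 0.40366894]), 'eef_rot': array([-1.79894259e+02, -7.88013360e-03,  1.62879931e+02]), 'contact_force': array([ 0.70528663, -0.03811312, -0.41524617]), 'moment': array([ 0.00472163,  0.01156502, -0.02326135]), 'gripper_force': 0.0, 'gripper_width': 0.9979260248813525} 0.1861
side {'mtx': array([[473.4428498 ,   0.        , 272.44355525],
       [  0.        , 473.4428498 , 214.62323473],
       [  0.        ,   0.        ,   1.        ]]), 'rvec': array([ 2.1785981 , -0.47657161,  0.24445825]), 'tvec': array([-0.50345706,  0.26695974,  1.16590062])}
top {'mtx': array([[439.88567239,   0.        , 281.67838876],
       [  0.        , 439.88567239, 205.21433364],
       [  0.        ,   0.        ,   1.        ]]), 'rvec': array([ 2.19527976, -2.14323538,  0.10530058]), 'tvec': array([0.02559236, 0.56674842, 1.18467157])}
wrist {'mtx': array([[325.1922621 ,   0.        , 284.98951161],
       [  0.        , 325.1922621 , 209.78123586],
       [  0.        ,   0.        ,   1.        ]]), 'rvec': array([-2.33647552, -1.72390986, -0.24227428]), 'tvec': array([-0.59814404, -0.0316011 ,  0.39116199])}
```

View pics/top0.png

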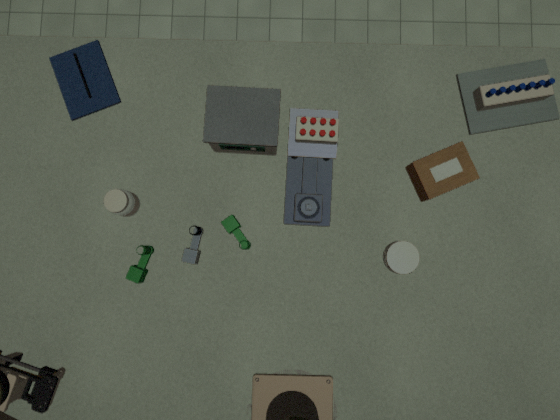

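View pics/side0.png

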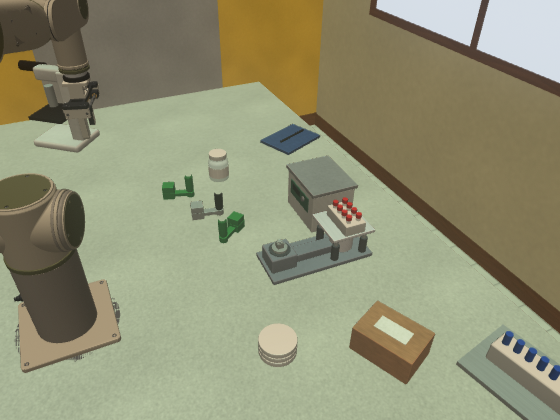

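The top view shows three crank-like things: the steel one with its hub at (191,256) and black grip at (195,230), a green one with its hub at (137,273), and a green one with its hub at (231,222). I choose the steel one. The jack shaft is at (308,207), the platform at (317,130) and the deck at (243,115). Next is a close crop and measurement.

```bash
cat > h.py <<'E'
import numpy as np,cv2
from plant import ctrl,camera,get_calibration
from scipy.spatial.transform import Rotation as Ro
def ray(n,uv,c=None):
    c=c or get_calibration(n);R=cv2.Rodrigues(c['rvec'])[0];K=c['mtx']
    x=(uv[0]-K[0,2])/K[0,0];y=(uv[1]-K[1,2])/K[1,1]
    if n=='wrist':
        t=np.hypot(x,y);d=np.array([x/t*np.sin(t),y/t*np.sin(t),np.cos(t)]) if t>0 else np.array([0,0,1.])
    else: d=np.array([x,y,1.])
    return -R.T@c['tvec'],R.T@d/np.linalg.norm(d)
def onz(n,uv,z,c=None):
    o,d=ray(n,uv,c);return o+d*(z-o[2])/d[2]
def tri(a,b):
    A=0;B=0
    for o,d in(a,b):
        P=np.eye(3)-np.outer(d,d);A=A+P;B=B+P@o
    return np.linalg.solve(A,B)
def proj(n,p,c=None):
    c=c or get_calibration(n);R=cv2.Rodrigues(c['rvec'])[0];q=R@np.asarray(p)+c['tvec'];K=c['mtx']
    if n=='wrist':
        t=np.arctan2(np.hypot(q[0],q[1]),q[2]);s=t/np.hypot(q[0],q[1]);q=np.array([q[0]*s,q[1]*s,1])
    return (K@(q/q[2]))[:2]
E
python3 - <<'E'
from h import *
t=cv2.imread('pics/top0.png');s=cv2.imread('pics/side0.png')
g=lambda a:np.clip(255*(a/255.)**.6,0,255).astype(np.uint8)
a=cv2.resize(g(t[195:295,120:260]),None,fx=4,fy=4,interpolation=cv2.INTER_CUBIC)[:,:400*1]
a=cv2.resize(g(t[215:280,160:260]),(400,260),interpolation=cv2.INTER_CUBIC)
b=cv2.resize(g(t[150:232,275:340]),(400,505)[::1],interpolation=cv2.INTER_CUBIC)[:, :]
c=cv2.resize(g(s[180:245,160:260]),(400,260),interpolation=cv2.INTER_CUBIC)
im=np.zeros((520,800,3),np.uint8);im[:260,:400]=a;im[260:,:400]=c;im[:505,400:]=b
cv2.imwrite('pics/crop1.png',im)
for n,uv,z in[('hub',(191,256),.046),('grip',(195,230),.081),('shaft',(308,207),.094),('deck NE',(281,90),.13),('plat',(317,130),.1),('dish',(403,257),.045),('jar',(119,202),.1)]:
    print(n,onz('top',uv,z).round(3))
E
```

```text
hub [0.421 0.279 0.046]
grip [0.49  0.265 0.081]
shaft [ 0.556 -0.03   0.094]
deck NE [0.856 0.048 0.13 ]
plat [ 0.76  -0.049  0.1  ]
dish [ 0.432 -0.29   0.045]
jar [0.557 0.461 0.1  ]
```

View pics/crop1.png

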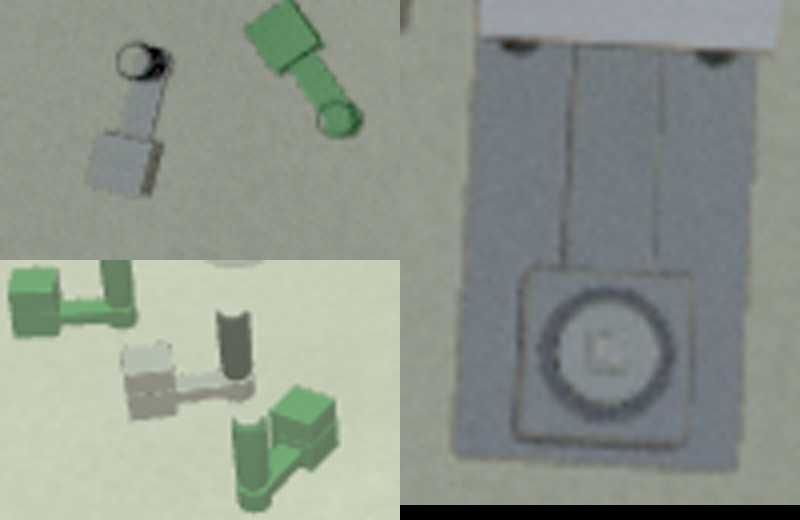

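View pics/wrist0.png

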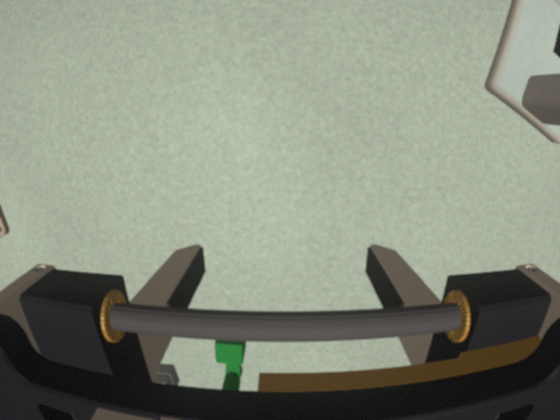

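The crop confirms the choice: the steel crank's hub is near top-view pixel (190.5,255.8) and its black grip near (194.2,230.2). The shoulder centre is near (309.6,207.3). The wrist view shows only bench, fingers and a bit of green, so I'll refine with masks and get the wrist camera's geometry.

```bash
python3 - <<'E'
from h import *
t=cv2.imread('pics/top0.png').astype(int)
# steel: blueish relative to the bench
b,g,r=t[...,0],t[...,1],t[...,2]
m=((b-g)>3).astype(np.uint8)
bench=np.median(t[260:300,180:240],axis=(0,1));print('bench',bench,'hub',t[256,190],'arm',t[242,193],'shoulder',t[207,315],'gear',t[196,300],'plate',t[180,295])
n,l,st,ce=cv2.connectedComponentsWithStats(m)
for i in range(1,n):
    if st[i,4]>60:
        c=np.argwhere(l==i)[:,::-1].astype(np.float32);print(st[i],ce[i].round(2),cv2.minAreaRect(c))
s=ctrl.sense();c=get_calibration('wrist');R=cv2.Rodrigues(c['rvec'])[0];T=Ro.from_euler('xyz',s['eef_rot'],degrees=True)
print('cam in tool',T.inv().apply(-R.T@c['tvec']-s['tcp_pos']).round(3),'axes(x,y,z cam in tool)\n',T.inv().apply(R).round(3))
E
```

```text
bench [ 92. 107. 100.] hub [90 91 83] arm [91 91 84] shoulder [98 94 86] gear [79 75 68] plate [80 75 66]
[  50   40   71   80 3386] [84.48 79.68] ((84.31097412109375, 79.70121765136719), (66.52359008789062, 52.64598846435547), 69.77513122558594)
[486  78  69  19 404] [520.51  86.94] ((519.985595703125, 86.9162826538086), (7.917662620544434, 69.72979736328125), 80.21759033203125)
[288 126  49  32 697] [309.61 147.98] ((312.3653259277344, 141.60658264160156), (48.26412582397461, 29.18096923828125), 3.2704880237579346)
[ 284  157   48   69 2334] [308.26 191.47] ((308.147705078125, 190.84152221679688), (45.09712600708008, 66.78590393066406), 3.1798300743103027)
cam in tool [ 0.078 -0.001  0.021] axes(x,y,z cam in tool)
 [[-0.001  1.     0.001]
 [-0.96  -0.001 -0.278]
 [-0.278 -0.001  0.96 ]]
```

Emit:
carry_out([
  [[-0.5, -0.33, 0], [0, 0, 0]],
  [[-1, -0.65, 0], [0, 0, 0]],
  [[-1, -0.65, 0], [0, 0, 0]],
])

```text
clock: 0.52
tcp_pos: [0.2552, 0.4795, 0.4045]
eef_rot: [-179.9, 0.0, 162.6]
contact_force: [-0.5, 0.3, -0.8]
gripper_width: 1.0
gripper_force: 0.0
```

Emit:
carry_out([
  [[-0.5, -0.33, 0], [0, 0, 0]],
  [[-1, -0.65, 0], [0, 0, 0]],
  [[-1, -0.65, 0], [0, 0, 0]],
])

```text
clock: 0.9
tcp_pos: [0.3312, 0.3885, 0.4047]
eef_rot: [-180.0, 0.0, 162.6]
contact_force: [-0.1, 0.6, -0.5]
gripper_width: 1.002
gripper_force: 0.0
```

Emit:
carry_out([
  [[-0.5, -0.33, 0], [0, 0, -0.06]],
  [[-1, -0.65, 0], [0, 0, -0.12]],
  [[-1, -0.65, 0], [0, 0, -0.12]],
  [[-1, -0.65, 0], [0, 0, -0.12]],
])

```text
clock: 1.4
tcp_pos: [0.4054, 0.2999, 0.4046]
eef_rot: [180.0, -0.1, 168.3]
contact_force: [-0.3, 0.6, -0.2]
gripper_width: 1.003
gripper_force: 0.0
```

```bash
python3 - <<'E'
from h import *
s=ctrl.sense();print(s['clock'],s['tcp_pos'],s['eef_rot'])
c=get_calibration('wrist');im=camera('wrist')
cv2.imwrite('pics/w1.png',im[:,:,::-1]);print(proj('wrist',(.421,.279,.046),c),proj('wrist',(.49,.265,.081),c))
E
```

```text
1.4 [0.40535703 0.29988436 0.40462138] [ 1.79968865e+02 -5.07078107e-02  1.68263016e+02]
[269.87220749 209.72692115] [269.88495454 282.89478936]
```

View pics/w1.png

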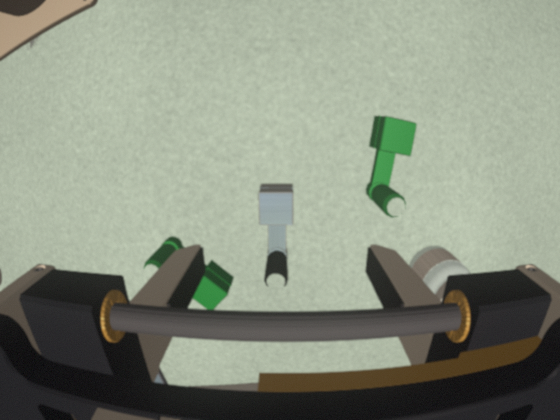

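The wrist view shows the steel hub's top face around (276,207) and its grip top around (276,282). They line up with the image axis. The green cranks are clear of the fingers.

```bash
python3 - <<'E'
from h import *
im=cv2.imread('pics/w1.png').astype(int);c=get_calibration('wrist')
print(im[207,276],im[207,240],im[188,276],im[240,276])
b,g,r=im[...,0],im[...,1],im[...,2]
m=((b-g>3)).astype(np.uint8);m[:150]=0;m[300:]=0
n,l,st,ce=cv2.connectedComponentsWithStats(m)
for i in range(1,n):
    if st[i,4]>100: print(st[i],ce[i])
i=l[207,276];mm=(l==i)
for y in range(180,252,4): 
    x=np.where(mm[y])[0];print(y,x.min() if len(x) else None,x.max() if len(x) else None,im[y,276],end='; ')
print()
for uv,z in[((276,207),.046),((276.5,282),.081)]: print(onz('wrist',uv,z,c))
print(proj('top',onz('wrist',(276,207),.046,c)),proj('side',onz('wrist',(276,207),.046,c)))
E
```

```text
[168 167 153] [168 189 178] [88 94 94] [158 161 147]
[260 194  31  13 244] [272.91803279 197.9057377 ]
180 0 559 [173 193 183]; 184 0 559 [103 113 111]; 188 0 559 [88 94 94]; 192 0 559 [129 135 132]; 196 0 559 [174 168 152]; 200 0 559 [168 165 151]; 204 0 559 [171 170 154]; 208 0 559 [167 166 152]; 212 0 559 [163 164 151]; 216 0 559 [165 168 152]; 220 0 559 [167 169 156]; 224 0 559 [158 164 153]; 228 0 559 [158 161 146]; 232 0 559 [158 161 147]; 236 0 559 [159 162 148]; 240 0 559 [158 161 147]; 244 0 559 [156 161 149]; 248 0 559 [155 158 144]; 
[0.41912359 0.28643375 0.046     ]
[0.4901094  0.27247077 0.081     ]
[188.32077881 256.75633049] [194.99907989 204.49282511]
```

Emit:
carry_out([
  [[-0.08, -0.05, 0.5], [0, 0, 0]],
  [[-0.16, -0.11, 1], [0, 0, 0]],
  [[-0.16, -0.11, 1], [0, 0, 0]],
  [[-0.16, -0.11, 1], [0, 0, 0]],
], force=40)

```text
clock: 1.95
tcp_pos: [0.4191, 0.2861, 0.3066]
eef_rot: [179.9, 0.1, 168.4]
contact_force: [1.6, 0.6, 0.7]
gripper_width: 0.998
gripper_force: 0.0
```

```bash
python3 - <<'E'
from h import *
s=ctrl.sense();print(s['clock'],s['tcp_pos'],s['eef_rot'])
c=get_calibration('wrist');im=camera('wrist')[:,:,::-1].astype(int)
cv2.imwrite('pics/w2.png',im);b,g,r=im[...,0],im[...,1],im[...,2]
m=(g-b<8).astype(np.uint8)
hub=proj('wrist',(.419,.286,.046),c);print(hub)
u,v=hub.round().astype(int)
def edge(p,ax):
    return np.where(np.abs(np.diff(p))>12)[0]
print('row',[ (x,m[v,x]) for x in range(u-60,u+60) if m[v,x]!=m[v,x-1]]);print('col',im[v-60:v+60:3,u].tolist())
E
```

```text
1.95 [0.41914156 0.28610376 0.3065611 ] [1.79928790e+02 5.05972760e-02 1.68357052e+02]
[285.66604321 219.80927031]
row [(263, np.uint8(1)), (309, np.uint8(0))]
col [[180, 203, 191], [183, 205, 193], [184, 205, 193], [179, 201, 190], [175, 196, 185], [171, 191, 181], [177, 200, 189], [177, 198, 188], [176, 197, 187], [113, 125, 122], [85, 91, 92], [99, 104, 103], [83, 93, 92], [116, 123, 123], [170, 165, 154], [175, 170, 156], [175, 173, 157], [175, 172, 157], [174, 173, 159], [176, 176, 160], [169, 170, 157], [168, 170, 155], [167, 168, 154], [169, 172, 158], [169, 173, 157], [169, 174, 159], [168, 173, 158], [170, 176, 160], [172, 174, 165], [161, 165, 151], [159, 164, 150], [160, 164, 151], [160, 165, 150], [159, 164, 149], [158, 163, 150], [159, 164, 150], [157, 163, 149], [146, 152, 140], [153, 158, 144], [50, 53, 50]][ WARN:0@0.523] global loadsave.cpp:1063 imwrite_ Unsupported depth image for selected encoder is fallbacked to CV_8U.
```

Emit:
carry_out([
  [[-0.015, 0, 0.4], [0, 0, 0]],
  [[-0.015, 0, 0.7], [0, 0, 0]],
  [[-0.015, 0, 0.9], [0, 0, 0]],
  [[-0.015, 0, 1], [0, 0, 0]],
])

```text
clock: 2.5
tcp_pos: [0.4213, 0.2853, 0.206]
eef_rot: [179.9, 0.1, 168.3]
contact_force: [0.0, 0.3, 0.1]
gripper_width: 0.996
gripper_force: 0.0
```

Emit:
carry_out([
  [[0, 0, 0.05], [0, 0, 0]],
  [[0, 0, 0.05], [0, 0, 0]],
])

```text
clock: 2.75
tcp_pos: [0.4212, 0.2848, 0.2007]
eef_rot: [179.9, 0.1, 168.3]
contact_force: [0.7, 0.4, 0.1]
gripper_width: 1.001
gripper_force: 0.0
```

Emit:
carry_out([
  [[0, 0, 0], [0, 0, 0]],
  [[0, 0, 0], [0, 0, 0]],
  [[0, 0, 0], [0, 0, 0]],
  [[0, 0, 0], [0, 0, 0]],
  [[0, 0, 0], [0, 0, 0]],
  [[0, 0, 0], [0, 0, 0]],
], grip=1, force=40)

```text
clock: 3.5
tcp_pos: [0.4208, 0.2846, 0.1997]
eef_rot: [180.0, -0.0, 168.3]
contact_force: [1.5, -0.0, -2.7]
gripper_width: 0.409
gripper_force: 34.9
```

Emit:
carry_out([
  [[0, 0, -0.2], [0, 0, 0]],
  [[0, 0, -0.6], [0, 0, 0]],
  [[0, 0, -1], [0, 0, 0]],
])

```text
clock: 3.88
tcp_pos: [0.4201, 0.2841, 0.2995]
eef_rot: [-179.9, -0.1, 168.3]
contact_force: [-0.2, 0.3, -4.5]
gripper_width: 0.407
gripper_force: 39.9
```

Emit:
carry_out([
  [[-0.3, -0.3, -0.3], [0, 0, 0]],
  [[-0.6, -0.6, -0.6], [0, 0, 0]],
  [[-0.9, -0.9, -0.8], [0, 0, 0]],
])

```text
clock: 4.25
tcp_pos: [0.491, 0.177, 0.3806]
eef_rot: [180.0, 0.0, 168.3]
contact_force: [0.9, -0.2, -5.2]
gripper_width: 0.408
gripper_force: 39.9
```

Emit:
carry_out([
  [[-0.3, -0.25, 0], [0, 0, 0]],
  [[-0.6, -0.5, 0], [0, 0, 0]],
  [[-0.8, -0.7, 0], [0, 0, 0]],
  [[-0.8, -0.7, 0], [0, 0, 0]],
])

```text
clock: 4.75
tcp_pos: [0.5552, 0.0915, 0.3784]
eef_rot: [-179.9, -0.1, 168.1]
contact_force: [-0.6, 0.7, -4.3]
gripper_width: 0.403
gripper_force: 39.9
```

```bash
python3 - <<'E'
from h import *
s=ctrl.sense();print(s['clock'],s['tcp_pos'],s['eef_rot'],s['contact_force'],s['gripper_width'])
c=get_calibration('wrist');im=camera('wrist')
np.savez('w3.npz',im=im,**c)
cv2.imwrite('pics/w3.png',im[:,:,::-1])
print(proj('wrist',(.556,-.03,.094),c),proj('wrist',(.556,-.03,.072),c))
E
```

```text
4.75 [0.55519232 0.0914933  0.37840991] [-1.79937488e+02 -1.17196432e-01  1.68128258e+02] [-0.61771246  0.73158162 -4.32365039] 0.4030675103461477
[157.27371612 239.0179836 ] [165.24117966 230.99764413]
```

View pics/w3.png

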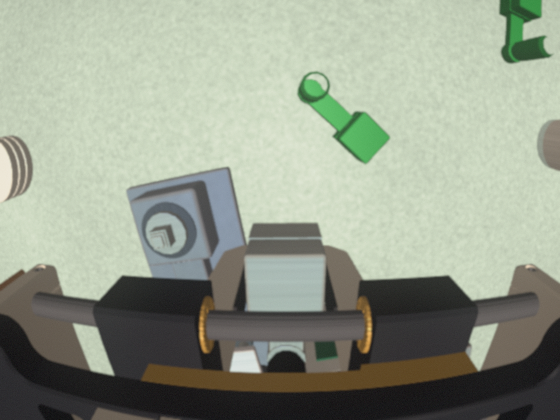

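The wrist view shows the shoulder with its square end near (167,230), unobstructed. The crank is held square, with its hub top at rows 238 to 310.

```bash
python3 - <<'E'
from h import *
d=np.load('w3.npz');im=d['im'];c={k:d[k] for k in('mtx','rvec','tvec')}
g=cv2.cvtColor(im,cv2.COLOR_RGB2GRAY)
x0,y0=125,185
cr=cv2.resize(im[y0:270,x0:220,::-1],None,fx=6,fy=6,interpolation=cv2.INTER_CUBIC)
_,m=cv2.threshold(cv2.GaussianBlur(cv2.cvtColor(cr,cv2.COLOR_BGR2GRAY),(9,9),0),0,255,cv2.THRESH_OTSU)
cs,_=cv2.findContours(m,cv2.RETR_LIST,cv2.CHAIN_APPROX_NONE)
for k in cs:
    if 5000<cv2.contourArea(k)<80000:
        e=cv2.fitEllipse(cv2.convexHull(k));uv=(np.array(e[0])+.5)/6-.5+[x0,y0]
        print(cv2.contourArea(k),e,uv.round(2),onz('wrist',uv,.072,c).round(4));cv2.ellipse(cr,e,(0,0,255),1)
cv2.imwrite('pics/c3.png',cr)
# known geometry: hub top front edge expected row
s=ctrl.sense();T=Ro.from_euler('xyz',s['eef_rot'],degrees=True)
for x in(.019,-.019,): 
    for y in (.019,-.019): print(x,y,proj('wrist',s['tcp_pos']+T.apply([x,y,.167-.0127]),c))
E
```

```text
6142.0 ((223.36651611328125, 315.4635314941406), (147.6492156982422, 178.81875610351562), 51.05594253540039) [161.81 237.16] [ 0.5615 -0.0358  0.072 ]
47083.5 ((244.1331787109375, 290.88751220703125), (230.8786163330078, 263.8848571777344), 140.65289306640625) [165.27 233.06] [ 0.5581 -0.0307  0.072 ]
13452.0 ((673.9922485351562, 905.535888671875), (57.92943572998047, 1078.860595703125), 0.0) [236.92 335.51] [0.6891 0.0077 0.072 ]
0.019 0.019 [331.48096595 251.28857799]
0.019 -0.019 [246.92266751 251.49357187]
-0.019 0.019 [327.03845429 320.32466015]
-0.019 -0.019 [250.83905918 320.59929398]
```

View pics/c3.png

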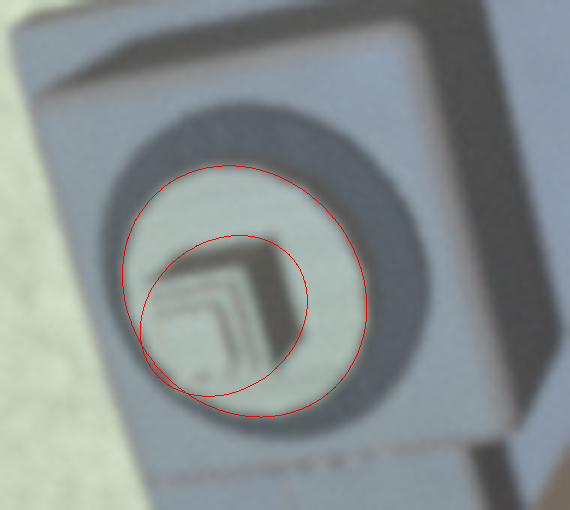

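```bash
python3 - <<'E'
from h import *
d=np.load('w3.npz');im=d['im'];c={k:d[k] for k in('mtx','rvec','tvec')}
g=cv2.cvtColor(im,cv2.COLOR_RGB2GRAY)
print([(v,int(g[v,278:292].mean())) for v in range(214,312)][::2])
print('row280',[(u,int(g[276:284,u].mean())) for u in range(236,342,2)])
s=ctrl.sense();T=Ro.from_euler('xyz',s['eef_rot'],degrees=True)
for z in(.154,.2): print(proj('wrist',s['tcp_pos']+T.apply([.019,0,z]),c))
f=lambda p,z:onz('wrist',(np.array(p)+.5)/6-.5+[125,185],z,c)[:2]
def ang(p,q,z): a=f(q,z)-f(p,z);return np.degrees(np.arctan2(a[1],a[0])),np.linalg.norm(a)
print('gear',ang((35,105),(400,25),.062),ang((415,40),(515,420),.062))
print('sq base right',ang((275,240),(300,335),.072),'top step',ang((240,268),(268,372),.088),ang((155,285),(240,268),.088))
E
python3 - <<'E'
import sys;sys.path.insert(0,'.')
from h import *
d=np.load('w3.npz');im=d['im'][:,:,::-1]
a=cv2.resize(im[222:262,142:186],None,fx=12,fy=12,interpolation=cv2.INTER_LANCZOS4);b=cv2.resize(im[212:322,230:345],None,fx=2.4,fy=2.4)
o=np.zeros((480,800,3),np.uint8);o[:480,:528]=a;o[:264,528:528+272]=b[:264,:272];cv2.imwrite('pics/c4.png',o)
E
```

```text
[(214, 218), (216, 219), (218, 217), (220, 215), (222, 184), (224, 107), (226, 97), (228, 98), (230, 97), (232, 96), (234, 96), (236, 109), (238, 151), (240, 102), (242, 94), (244, 96), (246, 96), (248, 97), (250, 97), (252, 96), (254, 123), (256, 163), (258, 176), (260, 178), (262, 175), (264, 181), (266, 184), (268, 182), (270, 179), (272, 179), (274, 181), (276, 181), (278, 181), (280, 183), (282, 184), (284, 180), (286, 179), (288, 179), (290, 180), (292, 178), (294, 176), (296, 175), (298, 179), (300, 180), (302, 179), (304, 180), (306, 179), (308, 181), (310, 165)]
row280 [(236, 108), (238, 102), (240, 69), (242, 42), (244, 71), (246, 154), (248, 179), (250, 181), (252, 181), (254, 181), (256, 182), (258, 182), (260, 182), (262, 182), (264, 183), (266, 182), (268, 183), (270, 183), (272, 182), (274, 182), (276, 182), (278, 182), (280, 182), (282, 182), (284, 183), (286, 183), (288, 182), (290, 182), (292, 182), (294, 182), (296, 182), (298, 182), (300, 182), (302, 182), (304, 182), (306, 182), (308, 182), (310, 181), (312, 181), (314, 182), (316, 181), (318, 182), (320, 181), (322, 173), (324, 136), (326, 58), (328, 46), (330, 76), (332, 107), (334, 109), (336, 110), (338, 110), (340, 109)]
[289.27155991 251.8943513 ]
[288.37217087 220.06393346]
gear (np.float64(88.79434789892171), np.float64(0.06892750187035827)) (np.float64(-1.5949515542410733), np.float64(0.0667018924086087))
sq base right (np.float64(-3.2264522652158076), np.float64(0.016598402117011045)) top step (np.float64(-3.4148587518058995), np.float64(0.017425854639228956)) (np.float64(89.59635049534832), np.float64(0.015368859475577288))
```

View pics/c4.png

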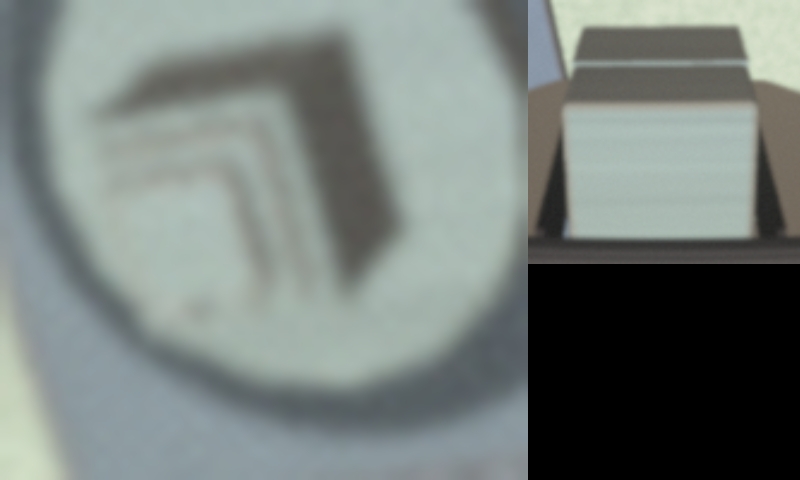

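The crop shows the square's sides about 2.5° clockwise of world x. The hub's front top edge is at row 254.5 where I predicted 252, so the hub sits about 1.5 mm to tool -x. I'll rotate, then approach halfway.

Emit:
carry_out([
  [[-0.1, -0.2, 0], [0, 0, -0.1]],
  [[-0.13, -0.4, 0], [0, 0, -0.21]],
  [[-0.13, -0.4, 0], [0, 0, -0.21]],
  [[-0.13, -0.4, 0], [0, 0, -0.21]],
])

```text
clock: 5.3
tcp_pos: [0.559, 0.0524, 0.3794]
eef_rot: [180.0, -0.0, 177.7]
contact_force: [0.4, -0.6, -4.6]
gripper_width: 0.404
gripper_force: 39.9
```

```bash
cat >> h.py <<'E'
def shoulder(im,c,guess,w=32,f=6):
    u,v=proj('wrist',guess,c).round().astype(int);x0,y0=u-w,v-w
    cr=cv2.resize(im[y0:y0+2*w,x0:x0+2*w],None,fx=f,fy=f,interpolation=cv2.INTER_CUBIC)
    _,m=cv2.threshold(cv2.GaussianBlur(cv2.cvtColor(cr,cv2.COLOR_RGB2GRAY),(9,9),0),0,255,cv2.THRESH_OTSU)
    for k in cv2.findContours(m,cv2.RETR_LIST,cv2.CHAIN_APPROX_NONE)[0]:
        if 8000<cv2.contourArea(k)<90000:
            e=cv2.fitEllipse(cv2.convexHull(k));uv=(np.array(e[0])+.5)/f-.5+[x0,y0]
            print(cv2.contourArea(k),np.round(e[1],0),uv.round(2),onz('wrist',uv,guess[2],c).round(4))
    return cr
E
python3 - <<'E'
from h import *
s=ctrl.sense();print(s['clock'],s['tcp_pos'],s['eef_rot'])
c=get_calibration('wrist');im=camera('wrist');np.savez('w4.npz',im=im,**c)
cr=shoulder(im,c,np.array([.558,-.031,.072]));cv2.imwrite('pics/c5.png',cr[:,:,::-1])
print(proj('top',(.5581,-.0307,.072)))
E
```

```text
5.3 [0.55899489 0.05237206 0.37941156] [ 1.79968057e+02 -4.30557318e-02  1.77686232e+02]
54833.5 [256. 276.] [197.06 207.55] [ 0.5581 -0.031   0.072 ]
37692.0 [416. 572.] [189.94 214.71] [ 0.5649 -0.0389  0.072 ]
[307.89515695 207.15374048]
```

View pics/c5.png

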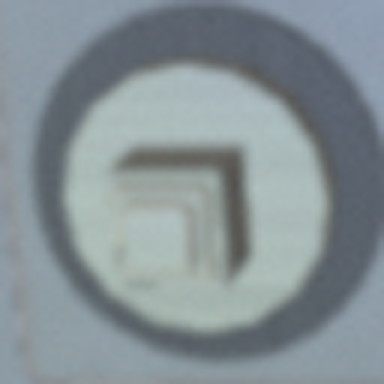

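Both measurements agree on (0.5581,-0.0310), and the square is parallel to the image axes at this yaw. I'll go over the shaft and stop 10 mm above it.

Emit:
carry_out([
  [[0, -0.4, 0], [0, 0, 0]],
  [[-0.01, -0.83, 0], [0, 0, 0]],
  [[-0.01, -0.83, 0.3], [0, 0, 0]],
  [[-0.01, -0.83, 0.6], [0, 0, 0]],
  [[-0.01, -0.83, 0.74], [0, 0, 0]],
  [[-0.01, -0.83, 0.74], [0, 0, 0]],
  [[-0.01, -0.83, 0.74], [0, 0, 0]],
])

```text
clock: 6.22
tcp_pos: [0.5577, -0.0313, 0.3072]
eef_rot: [-180.0, 0.1, 177.8]
contact_force: [-0.1, 0.1, -5.4]
gripper_width: 0.408
gripper_force: 39.9
```

```bash
python3 - <<'E'
from h import *
s=ctrl.sense();print(s['clock'],s['tcp_pos'],s['eef_rot'],s['contact_force'],s['moment'])
c=get_calibration('wrist');im=camera('wrist');np.savez('w5.npz',im=im,**c);cv2.imwrite('pics/w5.png',im[:,:,::-1])
g=cv2.cvtColor(im,cv2.COLOR_RGB2GRAY)
p=lambda *a:proj('wrist',a,c).round(1)
print('sh L/R/front pred',p(.558,-.053,.072),p(.558,-.009,.072),p(.536,-.031,.072))
T=Ro.from_euler('xyz',s['eef_rot'],degrees=True)
for y in(-.019,.019): print('hub bottom front pred',proj('wrist',s['tcp_pos']+T.apply([.0175,y,.2]),c).round(1))
v=int(p(.541,-.031,.072)[1]);print(v,[(u,int(g[v,u])) for u in range(200,370,3)])
print([(w,int(g[w,280:290].mean())) for w in range(150,270,2)])
E
```

```text
6.225 [ 0.5576714  -0.03125947  0.30718773] [-1.79988895e+02  1.15194276e-01  1.77753528e+02] [-0.07001062  0.08015642 -5.41644284] [-0.01928179  0.03519316 -0.01424083]
sh L/R/front pred [255.5 232.5] [318.  230.1] [285.4 201. ]
hub bottom front pred [253.9 224. ]
hub bottom front pred [319.  223.9]
208 [(200, 199), (203, 204), (206, 211), (209, 212), (212, 205), (215, 148), (218, 149), (221, 151), (224, 150), (227, 149), (230, 148), (233, 145), (236, 134), (239, 146), (242, 151), (245, 149), (248, 147), (251, 107), (254, 96), (257, 98), (260, 95), (263, 95), (266, 105), (269, 154), (272, 176), (275, 177), (278, 176), (281, 175), (284, 176), (287, 176), (290, 176), (293, 176), (296, 175), (299, 176), (302, 160), (305, 105), (308, 90), (311, 94), (314, 96), (317, 94), (320, 101), (323, 148), (326, 153), (329, 153), (332, 149), (335, 129), (338, 144), (341, 149), (344, 150), (347, 149), (350, 151), (353, 150), (356, 145), (359, 191), (362, 208), (365, 210), (368, 212)]
[(150, 209), (152, 210), (154, 211), (156, 183), (158, 116), (160, 139), (162, 147), (164, 147), (166, 141), (168, 95), (170, 84), (172, 85), (174, 85), (176, 102), (178, 130), (180, 141), (182, 145), (184, 149), (186, 148), (188, 114), (190, 94), (192, 95), (194, 94), (196, 94), (198, 94), (200, 94), (202, 118), (204, 171), (206, 176), (208, 176), (210, 178), (212, 181), (214, 178), (216, 180), (218, 180), (220, 149), (222, 99), (224, 93), (226, 93), (228, 93), (230, 93), (232, 93), (234, 93), (236, 106), (238, 148), (240, 100), (242, 93), (244, 94), (246, 94), (248, 96), (250, 96), (252, 96), (254, 122), (256, 161), (258, 174), (260, 177), (262, 173), (264, 179), (266, 182), (268, 181)]
```

```bash
python3 - <<'E'
from h import *
d=np.load('w5.npz');c={k:d[k] for k in('mtx','rvec','tvec')}
f=lambda v,z:onz('wrist',(286,v),z,c)
print('hub c from bottom',f(223,.107)+[.019,0,0],'from top',f(254.5,.153)+[.019,0,0],'sh',f(202.5,.072)+[.022,0,0],'ring',f(188,.063),f(176,.063))
E
```

```text
hub c from bottom [ 0.5590076  -0.03086145  0.107     ] from top [ 0.55843878 -0.03095066  0.153     ] sh [ 0.55904096 -0.0306582   0.072     ] ring [ 0.528902   -0.03031491  0.063     ] [ 0.52033014 -0.02997641  0.063     ]
```

Hub and shoulder are aligned to within half a millimetre, so I'll lower it gently.

Emit:
carry_out([
  [[0, 0, 0.06], [0, 0, 0]],
  [[0, 0, 0.12], [0, 0, 0]],
  [[0, 0, 0.16], [0, 0, 0]],
  [[0, 0, 0.2], [0, 0, 0]],
  [[0, 0, 0.2], [0, 0, 0]],
])

```text
clock: 6.9
tcp_pos: [0.5569, -0.0315, 0.2852]
eef_rot: [180.0, -0.0, 177.7]
contact_force: [0.4, -0.5, -4.3]
gripper_width: 0.407
gripper_force: 39.9
```

Emit:
carry_out([
  [[0, 0, 0.03], [0, 0, 0]],
  [[0, 0, 0.06], [0, 0, 0]],
  [[0, 0, 0.09], [0, 0, 0]],
  [[0, 0, 0.11], [0, 0, 0]],
  [[0, 0, 0.13], [0, 0, 0]],
  [[0, 0, 0.13], [0, 0, 0]],
])

```text
clock: 7.65
tcp_pos: [0.557, -0.0315, 0.2725]
eef_rot: [180.0, -0.0, 177.7]
contact_force: [0.1, 0.5, -4.7]
gripper_width: 0.405
gripper_force: 39.9
```

Emit:
carry_out([
  [[0, 0, 0.01], [0, 0, 0]],
  [[0, 0, 0.02], [0, 0, 0]],
  [[0, 0, 0.02], [0, 0, 0]],
])

```text
clock: 8.02
tcp_pos: [0.5572, -0.0315, 0.2717]
eef_rot: [-180.0, 0.0, 177.7]
contact_force: [-4.7, 0.6, 6.1]
gripper_width: 0.407
gripper_force: 39.9
```

Emit:
carry_out([
  [[0, 0, 0], [0, 0, 0]],
  [[0, 0, 0], [0, 0, 0]],
  [[0, 0, 0], [0, 0, 0]],
  [[0, 0, 0], [0, 0, 0]],
], grip=0)

```text
clock: 8.52
tcp_pos: [0.5571, -0.0316, 0.2707]
eef_rot: [-180.0, 0.0, 177.7]
contact_force: [-0.8, 0.4, 0.9]
gripper_width: 0.787
gripper_force: 0.0
```

Emit:
carry_out([
  [[0, 0, -0.1], [0, 0, 0]],
  [[0, 0, -0.3], [0, 0, 0]],
  [[0, 0, -0.6], [0, 0, 0]],
  [[0, 0, -0.9], [0, 0, 0]],
  [[0, 0, -0.9], [0, 0, 0]],
])

```text
clock: 9.15
tcp_pos: [0.5582, -0.0317, 0.3657]
eef_rot: [-180.0, 0.4, 177.7]
contact_force: [0.1, 1.1, 0.6]
gripper_width: 0.998
gripper_force: 0.0
```

```bash
python3 - <<'E'
from h import *
s=ctrl.sense();print(s['clock'],s['tcp_pos'],s['eef_rot'],s['contact_force'],s['gripper_width'])
c=get_calibration('wrist');im=camera('wrist');cv2.imwrite('pics/w6.png',im[:,:,::-1]);t=camera('top');sd=camera('side')
cv2.imwrite('pics/top6.png',t[:,:,::-1]);cv2.imwrite('pics/side6.png',sd[:,:,::-1])
g=lambda a:np.clip(255*(a[:,:,::-1]/255.)**.6,0,255).astype(np.uint8)
a=cv2.resize(im[150:330,180:390,::-1],(400,343));b=cv2.resize(g(t[80:235,200:345]),(400,428));d=cv2.resize(g(sd[150:280,240:385]),(400,359))
o=np.zeros((600,800,3),np.uint8);o[:343,:400]=a;o[:428,400:]=b;o[343:600,:400]=cv2.resize(d,(286,257))[:, :286].repeat(1,0) if 0 else cv2.copyMakeBorder(cv2.resize(d,(286,257)),0,0,0,114,cv2.BORDER_CONSTANT)
cv2.imwrite('pics/c6.png',o)
gr=cv2.cvtColor(im,cv2.COLOR_RGB2GRAY);p=lambda *a:proj('wrist',a,c).round(1)
print('grip top pred',p(.629,-.0338,.153),'hub front top pred',p(.540,-.031,.118))
print([(v,int(gr[v,280:292].mean())) for v in range(190,330,2)])
E
```

```text
9.15 [ 0.55824049 -0.03169614  0.36568571] [-179.95373893    0.43637955  177.73203978] [0.10386533 1.05350015 0.56867913] 0.9979010997790276
grip top pred [287.5 330.4] hub front top pred [286.5 199.4]
[(190, 102), (192, 103), (194, 89), (196, 94), (198, 136), (200, 164), (202, 165), (204, 169), (206, 171), (208, 168), (210, 169), (212, 170), (214, 171), (216, 172), (218, 170), (220, 169), (222, 169), (224, 167), (226, 166), (228, 169), (230, 169), (232, 169), (234, 170), (236, 170), (238, 170), (240, 173), (242, 173), (244, 168), (246, 161), (248, 163), (250, 163), (252, 163), (254, 163), (256, 163), (258, 163), (260, 163), (262, 163), (264, 163), (266, 163), (268, 163), (270, 162), (272, 160), (274, 155), (276, 158), (278, 94), (280, 41), (282, 36), (284, 37), (286, 36), (288, 37), (290, 36), (292, 37), (294, 35), (296, 36), (298, 36), (300, 36), (302, 35), (304, 36), (306, 35), (308, 36), (310, 38), (312, 49), (314, 54), (316, 64), (318, 70), (320, 72), (322, 82), (324, 86), (326, 85), (328, 92)]
```

View pics/c6.png

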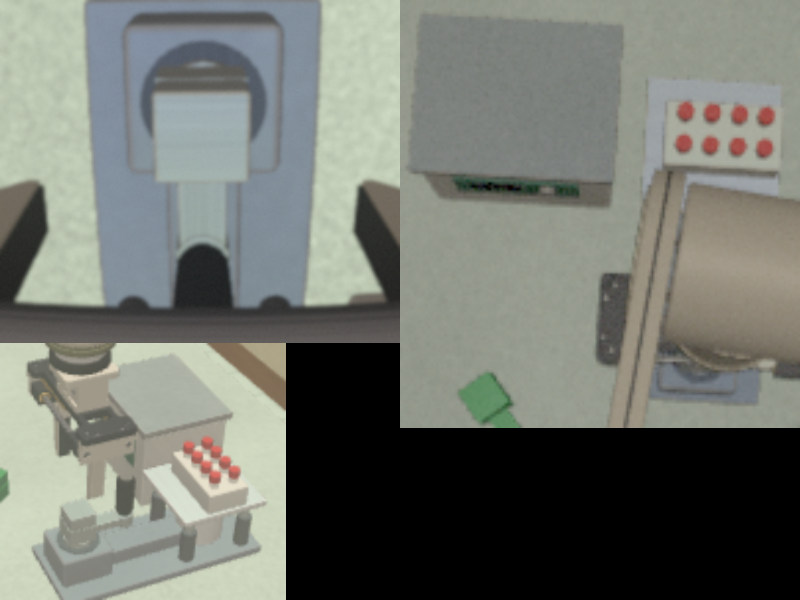

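The picture shows the crank seated flat on the shaft with its grip pointing at the platform, and the rack and deck undisturbed. Before winding I'll hover over the deck to measure its height from its known 150 x 190 mm outline.

Emit:
carry_out([
  [[-0.2, 0.1, -0.25], [0, 0, 0.2]],
  [[-0.4, 0.2, -0.5], [0, 0, 0.4]],
  [[-0.6, 0.3, -0.75], [0, 0, 0.6]],
  [[-0.8, 0.4, -1], [0, 0, 0.8]],
  [[-0.98, 0.54, -1], [0, 0, 1]],
  [[-0.98, 0.54, -1], [0, 0, 1]],
])

```text
clock: 10.05
tcp_pos: [0.6577, 0.0193, 0.4588]
eef_rot: [-179.9, -0.1, 132.8]
contact_force: [-0.3, -0.6, -0.1]
gripper_width: 0.996
gripper_force: 0.0
```

Emit:
carry_out([
  [[-0.1, 0.25, 0], [0, 0, 0.2]],
  [[-0.2, 0.5, 0], [0, 0, 0.4]],
  [[-0.3, 0.75, 0], [0, 0, 0.6]],
  [[-0.35, 1, 0], [0, 0, 0.8]],
  [[-0.4, 1, 0], [0, 0, 0.95]],
  [[-0.4, 1, 0], [0, 0, 0.95]],
  [[-0.4, 1, 0], [0, 0, 0.95]],
])

```text
clock: 10.92
tcp_pos: [0.7573, 0.0566, 0.46]
eef_rot: [-179.9, 0.0, 90.2]
contact_force: [-0.3, 1.0, 0.4]
gripper_width: 0.998
gripper_force: 0.0
```

```bash
python3 - <<'E'
from h import *
s=ctrl.sense();print(s['clock'],s['tcp_pos'],s['eef_rot'],s['joints'].round(1))
c=get_calibration('wrist');im=camera('wrist');np.savez('w7.npz',im=im,**c);cv2.imwrite('pics/w7.png',im[:,:,::-1])
i=im.astype(int);hsv=cv2.cvtColor(im,cv2.COLOR_RGB2HSV)
for v in range(0,260,12): print(v,' '.join('%d,%d'%(i[v,u,1],i[v,u,2]-i[v,u,1]) for u in range(60,520,20)))
for n,p in[('deck c',(.78,.149,.13)),('deck near edge',(.78,.054,.13)),('plat',(.754,-.036,.1))]: print(n,proj('wrist',p,c))
E
```

```text
10.925 [0.7573131  0.05656448 0.46004697] [-1.79916425e+02  4.03799979e-03  9.01866478e+01] [ 0.4 33.1 48.  -0.  98.9  0.2]
0 192,-21 191,-21 193,-22 190,-20 195,-21 195,-21 204,-23 202,-23 196,-23 194,-22 197,-21 195,-20 206,-23 200,-21 200,-22 203,-22 196,-22 195,-21 197,-20 195,-21 197,-21 205,-22 207,-22
12 192,-20 188,-21 195,-21 194,-22 193,-22 193,-22 197,-22 195,-21 190,-20 149,0 150,0 152,-2 153,1 150,-1 149,0 147,-2 161,-10 196,-21 194,-20 189,-20 190,-20 205,-22 210,-22
24 196,-22 196,-21 194,-21 195,-20 193,-20 192,-20 197,-21 198,-22 200,-21 157,0 155,-2 154,-1 151,-1 150,0 152,-1 149,-1 153,-2 200,-22 201,-22 194,-21 192,-21 183,-21 210,-24
36 196,-21 201,-22 194,-20 195,-20 198,-21 196,-21 206,-22 193,-22 199,-22 157,1 153,1 154,-1 153,-1 152,-1 153,-1 152,0 152,-2 192,-21 196,-20 194,-21 200,-22 187,-20 208,-21
48 195,-20 199,-23 193,-20 199,-21 193,-20 196,-21 199,-22 205,-22 201,-22 158,0 154,0 159,-1 152,0 151,-2 148,-1 150,0 154,-3 201,-23 199,-21 195,-21 192,-20 196,-22 211,-22
60 195,-20 199,-22 196,-22 197,-21 198,-22 199,-21 206,-21 199,-22 205,-22 158,-1 153,
[... 2280 characters left out ...]
3 173,-16 202,-21 207,-21 207,-23 207,-23 203,-21 203,-21 219,-24 209,-23
228 205,-21 204,-22 203,-23 150,7 113,9 141,12 70,2 74,1 88,3 219,18 220,16 224,14 221,12 221,12 222,9 203,-22 205,-23 207,-23 204,-23 207,-23 201,-21 220,-22 213,-24
240 196,-21 207,-23 199,-21 104,-1 96,-5 147,13 144,14 145,16 146,17 221,16 111,-7 112,-9 111,-8 221,11 208,1 205,-21 208,-23 207,-22 210,-23 207,-22 202,-23 220,-24 205,-22
252 201,-21 202,-22 205,-24 124,-8 113,-3 158,0 94,-9 37,3 142,14 222,13 239,-10 239,-13 236,-13 221,9 193,-13 210,-22 101,-10 200,-22 207,-22 204,-21 198,-23 221,-23 207,-23
deck c [310.75009127 101.69711617]
deck near edge [309.29453307 199.56144362]
plat [283.08476238 268.26839953]
```

```bash
cat > deck.py <<'E'
from h import *
from scipy.optimize import brentq
def run(fn):
    d=np.load(fn);im=d['im'];c={k:d[k] for k in('mtx','rvec','tvec')}
    i=cv2.GaussianBlur(im,(3,3),0).astype(float);q=i[...,2]-i[...,1];r=i[...,0]
    def cross(a,lo,hi,ref):   # subpixel crossing of half level between lo and hi (scan lo->hi); robust
        p=a[lo:hi+1] if lo<hi else a[hi:lo+1][::-1]
        n=len(p);A=np.median(p[:5]);B=np.median(p[-5:]);m=(A+B)/2
        k=np.where((p[:-1]-m)*(p[1:]-m)<=0)[0]
        if len(k)==0 or abs(A-B)<ref: return None
        k=k[0];t=k+(m-p[k])/(p[k+1]-p[k]);return lo+t*(1 if lo<hi else -1)
    def line(pts,h):
        P=np.array([onz('wrist',p,h,c)[:2] for p in pts]);
        for _ in range(3):
            m=P.mean(0);u,s,vt=np.linalg.svd(P-m);dd=np.abs((P-m)@vt[1]);P=P[dd<=max(3*np.median(dd),4e-4)]
        return m,vt[0],np.std((P-m)@vt[1])
    def width(a,b,h):
        ma,da,sa=line(a,h);mb,db,sb=line(b,h);n=np.array([-da[1],da[0]]);return abs((mb-ma)@n),da,ma,mb,sa,sb,db
    return im,c,q,r,cross,line,width
def show(n,a,b,W,width,z0=.1):
    h=brentq(lambda h:width(a,b,h)[0]-W,.03,.25);w=width(a,b,h)
    print(n,len(a),len(b),'h',round(h,4),'mid',((w[2]+w[3])/2).round(4),'ma',w[2].round(4),'mb',w[3].round(4),'sd',w[4].round(5),w[5].round(5),'dirs',w[1].round(3),w[6].round(3))
    return h
E
python3 - <<'E'
from deck import *
im,c,q,r,cross,line,width=run('w7.npz')
L=[];Rr=[];N=[];F=[]
for v in range(20,180,4):
    x=cross(q[v],205,250,8);L+=[(x,v)] if x else []
    x=cross(q[v],400,360,8);Rr+=[(x,v)] if x else []
show('x150',L,Rr,.150,width)
for u in range(245,370,4):
    y=cross(q[:,u],0,22,8);F+=[(u,y)] if y else []
print('F',[(u,round(y,1)) for u,y in F][::6], 'L',L[::10],'R',Rr[::10])
for u in (300,320,335,345,350,355,360,370): print(u,[(v,int(r[v,u]),int(q[v,u])) for v in range(190,224,2)])
for v in (228,234,244): print(v,[(u,int(r[v,u]),int(q[v,u])) for u in list(range(222,246,2))+list(range(328,352,2))])
E
```

```text
x150 40 40 h 0.1387 mid [0.7842 0.1546] ma [0.709  0.1528] mb [0.8593 0.1564] sd 0.0001 0.00012 dirs [0.034 0.999] [-0.032 -0.999]
F [(245, np.float64(3.5)), (269, np.float64(3.6)), (293, np.float64(3.9)), (317, np.float64(5.4)), (341, np.float64(7.4)), (365, np.float64(10.1))] L [(np.float64(237.0), 20), (np.float64(235.16666666666666), 60), (np.float64(233.5625), 100), (np.float64(233.0), 140)] R [(np.float64(396.5), 20), (np.float64(396.14285714285717), 60), (np.float64(394.6666666666667), 100), (np.float64(392.0), 140)]
300 [(190, 150, 3), (192, 147, 3), (194, 148, 3), (196, 145, 2), (198, 144, 3), (200, 144, 3), (202, 146, 1), (204, 144, 7), (206, 136, 14), (208, 135, 13), (210, 135, 13), (212, 137, 13), (214, 132, 11), (216, 142, -1), (218, 194, 6), (220, 209, 13), (222, 211, 13)]
320 [(190, 146, 1), (192, 147, 2), (194, 146, 2), (196, 147, 2), (198, 147, 1), (200, 145, 2), (202, 146, 2), (204, 140, 3), (206, 105, 7), (208, 67, 2), (210, 60, 1), (212, 61, 0), (214, 67, 0), (216, 106, -3), (218, 178, 2), (220, 209, 11), (222, 212, 12)]
335 [(190, 145, 0), (192, 147, 0), (194, 14
[... 2116 characters left out ...]
17), (232, 212, 17), (234, 214, 17), (236, 213, 17), (238, 207, 17), (240, 210, 16), (242, 211, 17), (244, 213, 16), (328, 213, 11), (330, 214, 10), (332, 213, 9), (334, 214, 10), (336, 212, 10), (338, 213, 10), (340, 211, 5), (342, 194, -13), (344, 188, -20), (346, 192, -21), (348, 196, -22), (350, 193, -21)]
244 [(222, 132, 16), (224, 132, 17), (226, 158, 11), (228, 205, 12), (230, 210, 15), (232, 212, 15), (234, 215, 15), (236, 214, 15), (238, 209, 16), (240, 210, 15), (242, 211, 14), (244, 213, 15), (328, 213, 9), (330, 214, 10), (332, 213, 9), (334, 213, 8), (336, 211, 8), (338, 213, 7), (340, 200, -5), (342, 191, -20), (344, 193, -21), (346, 193, -22), (348, 196, -21), (350, 197, -23)]
```

```bash
python3 - <<'E'
from deck import *
im,c,q,r,cross,line,width=run('w7.npz')
N=[(u,y) for u in range(344,378,2) if (y:=cross(q[:,u],195,216,8))]
F=[(u,y) for u in range(250,380,4) if (y:=cross(q[:,u],20,-0 if 0 else 0,8))]
print(N[::6])
show('y190',N,F,.190,width)
L=[(x,v) for v in range(226,258,2) if (x:=cross(r[v],216,236,20))]
R=[(x,v) for v in range(226,250,2) if (x:=cross(q[v],352,330,8))]
show('plat130',L,R,.130,width)
E
```

```text
[(344, np.float64(204.92857142857142)), (356, np.float64(205.5)), (368, np.float64(206.14285714285714))]
y190 17 33 h 0.1392 mid [0.806  0.1464] ma [0.8293 0.0505] mb [0.7827 0.2423] sd 9e-05 9e-05 dirs [ 0.999 -0.036] [ 0.999 -0.032]
plat130 16 12 h 0.0973 mid [ 0.7545 -0.0009] ma [ 0.6894 -0.0036] mb [0.8196 0.0018] sd 0.00014 7e-05 dirs [-0.032 -0.999] [0.032 0.999]
```

Emit:
carry_out([
  [[-0.2, -0.2, 0], [0, 0, -0.2]],
  [[-0.4, -0.4, 0], [0, 0, -0.4]],
  [[-0.6, -0.6, 0], [0, 0, -0.6]],
  [[-0.8, -0.8, 0], [0, 0, -0.8]],
  [[-0.9, -1, 0], [0, 0, -1]],
  [[-0.9, -1, 0], [0, 0, -1]],
])

```text
clock: 11.72
tcp_pos: [0.6566, -0.0337, 0.4616]
eef_rot: [180.0, 0.0, 135.0]
contact_force: [-0.6, -0.1, -0.8]
gripper_width: 1.001
gripper_force: 0.0
```

Emit:
carry_out([
  [[0.05, -0.05, 0], [0, 0, -0.2]],
  [[0.1, -0.1, 0], [0, 0, -0.4]],
  [[0.15, -0.15, 0.1], [0, 0, -0.6]],
  [[0.19, -0.2, 0.3], [0, 0, -0.8]],
  [[0.19, -0.2, 0.5], [0, 0, -0.94]],
  [[0.19, -0.2, 0.5], [0, 0, -0.94]],
  [[0.19, -0.2, 0.5], [0, 0, -0.94]],
])

```text
clock: 12.6
tcp_pos: [0.6305, -0.0334, 0.4116]
eef_rot: [180.0, 0.1, 177.1]
contact_force: [-0.3, 1.1, 0.1]
gripper_width: 1.0
gripper_force: 0.0
```

Emit:
carry_out([
  [[0.015, 0, 0.4], [0, 0, 0]],
  [[0.015, 0, 0.75], [0, 0, 0]],
  [[0.015, 0, 1], [0, 0, 0]],
  [[0.015, 0, 1], [0, 0, 0]],
])

```text
clock: 13.1
tcp_pos: [0.6283, -0.0334, 0.3093]
eef_rot: [180.0, -0.2, 177.2]
contact_force: [0.4, 0.2, -0.0]
gripper_width: 1.0
gripper_force: 0.0
```

Emit:
carry_out([
  [[0, 0, 0.03], [0, 0, 0]],
  [[0, 0, 0.03], [0, 0, 0]],
  [[0, 0, 0.03], [0, 0, 0]],
  [[0, 0, 0.03], [0, 0, 0]],
  [[0, 0, 0.03], [0, 0, 0]],
  [[0, 0, 0.03], [0, 0, 0]],
  [[0, 0, 0.03], [0, 0, 0]],
], grip=1, force=25)

```text
clock: 13.98
tcp_pos: [0.6286, -0.0336, 0.3077]
eef_rot: [180.0, -0.0, 177.3]
contact_force: [0.3, -0.4, -0.2]
gripper_width: 0.297
gripper_force: 0.0
```

```bash
python3 - <<'E'
from h import *
s=ctrl.sense();p=s['tcp_pos'];print(p,s['eef_rot'],s['contact_force'],s['gripper_width']*93)
c=np.array([.559,-.031]);r=p[:2]-c;print('radius',np.hypot(*r),np.degrees(np.arctan2(r[1],r[0])))
R=.070;psi=np.radians(s['eef_rot'][2]);X=np.array([np.cos(psi),np.sin(psi)]);Y=np.array([np.sin(psi),-np.cos(psi)])
a0=np.arctan2(r[1],r[0])
for k in range(1,21):
    a=a0-np.radians(15*k);d=c+R*np.array([np.cos(a),np.sin(a)])-p[:2];print(15*k,(d@X*10).round(3),(d@Y*10).round(3))
E
```

```text
[ 0.62861304 -0.03358365  0.3076916 ] [ 1.79999721e+02 -6.08229323e-03  1.77279539e+02] [ 0.32715625 -0.42593273 -0.22286512] 27.656460751062145
radius 0.06966096729282853 -2.1255233763530414
15 0.019 -0.181
30 0.087 -0.351
45 0.196 -0.497
60 0.34 -0.61
75 0.508 -0.681
90 0.689 -0.707
105 0.871 -0.685
120 1.04 -0.617
135 1.186 -0.507
150 1.299 -0.364
165 1.371 -0.195
180 1.397 -0.015
195 1.375 0.167
210 1.306 0.336
225 1.197 0.483
240 1.053 0.595
255 0.885 0.667
270 0.704 0.693
285 0.522 0.671
300 0.353 0.603
```

Emit:
carry_out([
  [[0, 0, 0], [0, 0, 0]],
  [[0, 0, 0], [0, 0, 0]],
  [[0.02, -0.18, 0], [0, 0, 0]],
  [[0.085, -0.35, 0], [0, 0, 0]],
  [[0.195, -0.5, 0], [0, 0, 0]],
  [[0.34, -0.61, 0], [0, 0, 0]],
  [[0.51, -0.68, 0], [0, 0, 0]],
  [[0.69, -0.705, 0], [0, 0, 0]],
])

```text
clock: 14.98
tcp_pos: [0.5551, -0.1014, 0.3075]
eef_rot: [179.9, -0.0, 177.2]
contact_force: [2.8, 9.2, -1.5]
gripper_width: 0.272
gripper_force: 25.0
```

```bash
python3 - <<'E'
from h import *
s=ctrl.sense();p=s['tcp_pos'];print(s['clock'],p,s['eef_rot'],s['contact_force'],s['moment'],s['gripper_width']*93,s['gripper_force'])
r=p[:2]-[.559,-.031];print(np.hypot(*r),np.degrees(np.arctan2(r[1],r[0])))
E
```

```text
14.975 [ 0.55511323 -0.10142657  0.3075217 ] [ 1.79916059e+02 -2.90372830e-03  1.77213868e+02] [ 2.76044017  9.24354211 -1.46607927] [ 1.7679494  -0.61069429 -0.09593007] 25.322165365430646 25.01376359607093
0.07053374309270445 -93.15889283749657
```

Emit:
carry_out([
  [[0.18, 0.02, 0], [0, 0, 0]],
  [[0.35, 0.09, 0], [0, 0, 0]],
  [[0.5, 0.2, 0], [0, 0, 0]],
  [[0.61, 0.345, 0], [0, 0, 0]],
  [[0.68, 0.51, 0], [0, 0, 0]],
  [[0.705, 0.695, 0], [0, 0, 0]],
])

```text
clock: 15.72
tcp_pos: [0.4887, -0.0289, 0.3077]
eef_rot: [-179.9, 0.1, 177.2]
contact_force: [10.3, -2.6, -7.2]
gripper_width: 0.269
gripper_force: 25.0
```

Emit:
carry_out([
  [[-0.02, 0.18, 0], [0, 0, 0]],
  [[-0.09, 0.35, 0], [0, 0, 0]],
  [[-0.2, 0.5, 0], [0, 0, 0]],
  [[-0.345, 0.61, 0], [0, 0, 0]],
  [[-0.51, 0.68, 0], [0, 0, 0]],
  [[-0.695, 0.705, 0], [0, 0, 0]],
])

```text
clock: 16.48
tcp_pos: [0.5625, 0.0397, 0.3075]
eef_rot: [-180.0, -0.1, 177.3]
contact_force: [-2.3, -6.1, 1.6]
gripper_width: 0.27
gripper_force: 25.0
```

Emit:
carry_out([
  [[-0.18, -0.02, 0], [0, 0, 0]],
  [[-0.35, -0.09, 0], [0, 0, 0]],
  [[-0.5, -0.2, 0], [0, 0, 0]],
  [[-0.61, -0.345, 0], [0, 0, 0]],
  [[-0.68, -0.51, 0], [0, 0, 0]],
  [[-0.705, -0.695, 0], [0, 0, 0]],
  [[-0.705, -0.695, 0], [0, 0, 0]],
])

```text
clock: 17.35
tcp_pos: [0.6292, -0.0355, 0.3078]
eef_rot: [-180.0, 0.0, 177.2]
contact_force: [1.6, 0.4, 0.3]
gripper_width: 0.274
gripper_force: 25.0
```

```bash
python3 - <<'E'
from h import *
s=ctrl.sense();p=s['tcp_pos'];print(s['clock'],p,s['contact_force'],s['gripper_width']*93,s['gripper_force'])
r=p[:2]-[.559,-.031];print(np.hypot(*r),np.degrees(np.arctan2(r[1],r[0])))
im=camera('side');t=camera('top');cv2.imwrite('pics/side8.png',im[:,:,::-1])
h=cv2.cvtColor(im,cv2.COLOR_RGB2HSV);o=cv2.cvtColor(cv2.imread('pics/side0.png'),cv2.COLOR_BGR2HSV)
for q in(o,h):
    m=((q[...,0]<8)|(q[...,0]>172))&(q[...,1]>130)&(q[...,2]>80);m[:190]=0;m[250:]=0;m[:,:320]=0;m[:,380:]=0
    ys,xs=np.where(m);print('red caps',len(ys),xs.mean(),ys.mean())
print('px for +16mm',proj('side',(.754,-.036,.171))-proj('side',(.754,-.036,.155)))
E
```

```text
17.35 [ 0.62921759 -0.035518    0.30783615] [1.5682103  0.36181541 0.31872797] 25.479844994546486 24.99972980702296
0.0703627887969549 -3.6814991934667245
red caps 245 346.70204081632653 208.6734693877551
red caps 256 347.01953125 204.02734375
px for +16mm [ 0.56846196 -4.74358037]
```

Emit:
carry_out([
  [[0.02, -0.18, 0], [0, 0, 0]],
  [[0.09, -0.35, 0], [0, 0, 0]],
  [[0.2, -0.5, 0], [0, 0, 0]],
  [[0.345, -0.61, 0], [0, 0, 0]],
  [[0.51, -0.68, 0], [0, 0, 0]],
  [[0.695, -0.705, 0], [0, 0, 0]],
])

```text
clock: 18.2
tcp_pos: [0.555, -0.1012, 0.3075]
eef_rot: [179.9, -0.0, 177.2]
contact_force: [3.4, 7.4, -0.8]
gripper_width: 0.276
gripper_force: 25.0
```

Emit:
carry_out([
  [[0.18, 0.02, 0], [0, 0, 0]],
  [[0.35, 0.09, 0], [0, 0, 0]],
  [[0.5, 0.2, 0], [0, 0, 0]],
  [[0.61, 0.345, 0], [0, 0, 0]],
  [[0.68, 0.51, 0], [0, 0, 0]],
  [[0.705, 0.695, 0], [0, 0, 0]],
])

```text
clock: 18.95
tcp_pos: [0.4886, -0.0285, 0.3077]
eef_rot: [-179.9, 0.1, 177.2]
contact_force: [10.7, -2.9, -7.9]
gripper_width: 0.276
gripper_force: 25.0
```

Emit:
carry_out([
  [[-0.02, 0.18, 0], [0, 0, 0]],
  [[-0.09, 0.35, 0], [0, 0, 0]],
  [[-0.2, 0.5, 0], [0, 0, 0]],
  [[-0.345, 0.61, 0], [0, 0, 0]],
  [[-0.51, 0.68, 0], [0, 0, 0]],
  [[-0.695, 0.705, 0], [0, 0, 0]],
])

```text
clock: 19.7
tcp_pos: [0.5621, 0.0396, 0.3074]
eef_rot: [-180.0, -0.1, 177.3]
contact_force: [-2.2, -2.7, 0.9]
gripper_width: 0.275
gripper_force: 25.0
```

Emit:
carry_out([
  [[-0.18, -0.02, 0], [0, 0, 0]],
  [[-0.35, -0.09, 0], [0, 0, 0]],
  [[-0.5, -0.2, 0], [0, 0, 0]],
  [[-0.61, -0.345, 0], [0, 0, 0]],
  [[-0.68, -0.51, 0], [0, 0, 0]],
  [[-0.705, -0.695, 0], [0, 0, 0]],
  [[-0.705, -0.695, 0], [0, 0, 0]],
])

```text
clock: 20.58
tcp_pos: [0.6292, -0.0357, 0.3078]
eef_rot: [-179.9, 0.0, 177.2]
contact_force: [2.0, -0.6, 0.2]
gripper_width: 0.274
gripper_force: 25.0
```

Emit:
carry_out([
  [[0.02, -0.18, 0], [0, 0, 0]],
  [[0.09, -0.35, 0], [0, 0, 0]],
  [[0.2, -0.5, 0], [0, 0, 0]],
  [[0.345, -0.61, 0], [0, 0, 0]],
  [[0.51, -0.68, 0], [0, 0, 0]],
  [[0.695, -0.705, 0], [0, 0, 0]],
  [[0.695, -0.705, 0], [0, 0, 0]],
])

```text
clock: 21.45
tcp_pos: [0.5547, -0.101, 0.3076]
eef_rot: [180.0, -0.1, 177.2]
contact_force: [-0.5, 2.0, 0.4]
gripper_width: 0.275
gripper_force: 25.0
```

```bash
python3 - <<'E'
from h import *
s=ctrl.sense();p=s['tcp_pos'];print(s['clock'],p,s['contact_force'],s['gripper_width']*93,s['gripper_force'])
r=p[:2]-[.559,-.031];print(np.hypot(*r),np.degrees(np.arctan2(r[1],r[0])))
im=camera('side');cv2.imwrite('pics/side9.png',im[:,:,::-1])
q=cv2.cvtColor(im,cv2.COLOR_RGB2HSV)
m=((q[...,0]<8)|(q[...,0]>172))&(q[...,1]>130)&(q[...,2]>80);m[:180]=0;m[250:]=0;m[:,:320]=0;m[:,380:]=0
ys,xs=np.where(m);print('red caps',len(ys),xs.mean(),ys.mean(),'pred dv36mm',proj('side',(.754,-.036,.191))-proj('side',(.754,-.036,.155)))
E
```

```text
21.45 [ 0.55471343 -0.10099326  0.30755482] [-0.4768027   2.00829148  0.38833212] 25.605802568654006 25.00419502495788
0.07012439645296663 -93.5045688400817
red caps 248 348.01612903225805 198.14112903225808 pred dv36mm [  1.29111264 -10.77380204]
```

Emit:
carry_out([
  [[0.18, 0.02, 0], [0, 0, 0]],
  [[0.35, 0.09, 0], [0, 0, 0]],
  [[0.5, 0.2, 0], [0, 0, 0]],
  [[0.61, 0.345, 0], [0, 0, 0]],
  [[0.61, 0.345, 0], [0, 0, 0]],
  [[0.61, 0.345, 0], [0, 0, 0]],
])

```text
clock: 22.25
tcp_pos: [0.4972, -0.0632, 0.3076]
eef_rot: [180.0, 0.0, 177.3]
contact_force: [4.2, 1.7, -3.3]
gripper_width: 0.276
gripper_force: 25.0
```

Emit:
carry_out([
  [[0, 0, 0], [0, 0, 0]],
  [[0, 0, 0], [0, 0, 0]],
  [[0, 0, 0], [0, 0, 0]],
  [[0, 0, 0], [0, 0, 0]],
  [[0, 0, -0.3], [0, 0, 0]],
  [[0, 0, -0.7], [0, 0, 0]],
  [[0, 0, -1], [0, 0, 0]],
], grip=0)

```text
clock: 23.12
tcp_pos: [0.4971, -0.0634, 0.4095]
eef_rot: [-180.0, 0.1, 177.3]
contact_force: [0.8, -0.3, 0.1]
gripper_width: 0.972
gripper_force: 0.0
```

Emit:
carry_out([
  [[-0.2, 0.07, -0.3], [0, 0, 0.2]],
  [[-0.4, 0.14, -0.5], [0, 0, 0.4]],
  [[-0.6, 0.2, -0.5], [0, 0, 0.6]],
  [[-0.8, 0.3, -0.5], [0, 0, 0.8]],
  [[-0.98, 0.35, -0.5], [0, 0, 1]],
  [[-0.98, 0.35, -0.5], [0, 0, 1]],
])

```text
clock: 23.88
tcp_pos: [0.5972, -0.0328, 0.4572]
eef_rot: [-180.0, -0.0, 132.3]
contact_force: [-0.3, 0.1, 0.4]
gripper_width: 1.002
gripper_force: 0.0
```

Emit:
carry_out([
  [[-0.1, 0.2, 0], [0, 0, 0.2]],
  [[-0.2, 0.4, 0], [0, 0, 0.4]],
  [[-0.3, 0.6, 0], [0, 0, 0.6]],
  [[-0.4, 0.8, 0], [0, 0, 0.8]],
  [[-0.45, 0.94, 0], [0, 0, 0.95]],
  [[-0.45, 0.94, 0], [0, 0, 0.95]],
  [[-0.45, 0.94, 0], [0, 0, 0.95]],
])

```text
clock: 24.75
tcp_pos: [0.6959, -0.0035, 0.4578]
eef_rot: [-180.0, 0.0, 89.8]
contact_force: [-0.5, 0.4, -0.8]
gripper_width: 1.0
gripper_force: 0.0
```

Emit:
carry_out([
  [[0.17, 0.5, 0], [0, 0, 0]],
  [[0.17, 0.6, 0], [0, 0, 0]],
  [[0.17, 0.6, 0], [0, 0, 0]],
  [[0.17, 0.6, 0], [0, 0, 0]],
])

```text
clock: 25.25
tcp_pos: [0.756, 0.013, 0.4587]
eef_rot: [179.9, 0.0, 89.6]
contact_force: [0.3, 0.1, 0.2]
gripper_width: 0.999
gripper_force: 0.0
```

```bash
cat > m.py <<'E'
import sys
from deck import *
fn=sys.argv[1]
s=ctrl.sense();print(s['clock'],s['tcp_pos'],s['eef_rot'],s['contact_force'])
c=get_calibration('wrist');im=camera('wrist');np.savez(fn,im=im,**c)
cv2.imwrite('pics/'+fn[:-4]+'.png',im[:,:,::-1])
p=lambda *a:proj('wrist',a,c).round(1)
print('deck pred L/R near',p(.7075,.052,.139),p(.8575,.048,.139),'plat corners',p(.690,.030,.139),p(.820,.026,.139),p(.686,-.1,.139),p(.816,-.1,.139))
i=im.astype(int)
for v in range(20,320,20): print(v,' '.join('%d,%d'%(i[v,u,0],i[v,u,2]-i[v,u,1]) for u in range(190,410,10)))
E
python3 m.py w10.npz
```

```text
25.25 [0.75595697 0.01298153 0.45870579] [1.79949845e+02 7.46317750e-03 8.95788004e+01] [0.28787874 0.0517516  0.21171631]
deck pred L/R near [233.1 159.5] [391.1 163.7] plat corners [216.  182.9] [352.6 185.9] [222.1 300.9] [341.6 300.3]
20 186,-21 185,-20 181,-21 184,-22 184,-20 144,1 143,0 142,0 143,-1 143,0 142,-2 139,-2 141,-2 138,-1 140,-2 137,0 135,-2 139,-2 143,-1 140,-2 139,-3 182,-22
40 184,-22 186,-21 187,-20 186,-21 185,-21 147,1 140,1 139,2 147,-1 144,0 141,-1 141,-1 143,0 141,-2 137,-2 139,-3 142,-1 138,-3 140,-1 139,-3 144,-2 187,-21
60 188,-21 193,-24 188,-21 189,-20 185,-22 143,1 148,2 141,2 144,1 138,1 138,-1 144,0 140,0 142,-2 139,-1 140,-1 145,-1 142,-1 147,-2 142,-1 144,-1 188,-21
80 193,-22 191,-23 195,-23 191,-22 191,-21 142,1 143,2 144,3 138,2 142,1 142,-1 143,1 140,1 140,-1 139,0 139,-1 144,-2 145,-3 139,0 147,-2 148,-2 195,-22
100 196,-22 195,-23 192,-21 194,-22 187,-20 143,4 147,4 142,3 147,2 144,2 143,2 141,2 136,1 141,0 145,1 145,0 145,-1 148,0 146,0 149,-2 144,-1 194,-22
120 196,-23 193,-21 198,-22 195,-22 182,-20 144,5 149,4 144,3 141,3 139,2 138,3 141,
[... 825 characters left out ...]
,11 211,10 198,-12 200,-20 189,-20 194,-21 194,-22 193,-22
240 132,9 131,8 134,8 181,6 213,13 213,12 210,12 224,-6 231,-6 230,-10 234,-12 232,-7 232,-5 207,-15 213,9 210,8 187,-21 191,-20 187,-21 188,-22 188,-22 195,-21
260 103,-9 46,1 192,-21 196,-16 215,11 214,10 213,9 207,-13 150,-2 234,-13 233,-14 110,-3 148,-12 204,5 207,7 208,5 195,-23 194,-21 52,-3 109,-13 109,-13 107,-13
280 42,-4 95,-8 187,-21 189,-21 215,8 214,8 217,7 233,-13 138,-10 233,-15 233,-15 147,-11 233,-15 207,4 211,4 211,3 190,-22 192,-22 97,-10 46,-4 76,-6 107,-12
300 72,-6 184,-21 189,-21 190,-22 207,-1 212,2 214,2 232,-15 222,-8 231,-17 233,-17 227,-5 232,-18 206,2 213,0 201,-2 192,-21 186,-21 186,-21 84,-9 39,-4 39,-3
```

```bash
cat > n.py <<'E'
import sys
from deck import *
im,c,q,r,cross,line,width=run(sys.argv[1])
e=lambda f,vs,a,b,t:[(x,v) for v in vs if (x:=cross(f[v],a,b,t))]
hd=show('deck150',e(q,range(10,146,3),215,255,8),e(q,range(10,146,3),418,378,8),.15,width)
Rp=e(q,range(196,290,3),372,330,8)
La=e(r,range(198,236,2),208,232,20);Lb=e(q,range(262,290,2),205,240,8)
print(La[::6],Lb[::6],Rp[::8])
hp=[show(n,L,Rp,.13,width) for n,L in(('platA',La),('platB',Lb),('platAB',La+Lb))]
print('diff',hd-np.array(hp))
E
python3 n.py w10.npz
```

```text
deck150 46 46 h 0.139 mid [0.7834 0.1303] ma [0.7083 0.1291] mb [0.8585 0.1315] sd 9e-05 0.0001 dirs [-0.033 -0.999] [0.035 0.999]
[(np.float64(217.5857142857143), 198), (np.float64(218.58333333333334), 210), (np.float64(218.7037037037037), 222), (np.float64(219.2826086956522), 234)] [(np.float64(220.9), 262), (np.float64(221.5), 274), (np.float64(222.375), 286)] [(np.float64(351.59090909090907), 196), (np.float64(349.5), 220), (np.float64(347.2), 244), (np.float64(343.2), 268)]
platA 19 29 h 0.134 mid [ 0.7541 -0.0142] ma [ 0.6894 -0.0046] mb [ 0.8188 -0.0239] sd 0.00023 0.00034 dirs [-0.035 -0.999] [-0.05  -0.999]
platB 14 29 h 0.1327 mid [ 0.7531 -0.0478] ma [ 0.6871 -0.0712] mb [ 0.819  -0.0244] sd 0.00015 0.00034 dirs [-0.04  -0.999] [-0.05  -0.999]
platAB 33 29 h 0.1339 mid [ 0.7536 -0.0283] ma [ 0.6885 -0.0326] mb [ 0.8188 -0.0239] sd 0.00021 0.00034 dirs [-0.031 -1.   ] [-0.05  -0.999]
diff [0.00495921 0.00631877 0.00514341]
```

```bash
python3 - <<'E'
import numpy as np
for fn,rows,us in(('w10.npz',(204,220,232,250,270),list(range(212,228))+list(range(338,358))),('w7.npz',(228,240),list(range(220,234))+list(range(334,348)))):
    im=np.load(fn)['im'].astype(int)
    for v in rows: print(fn,v,' '.join('%d:%d/%d'%(u,im[v,u,0],im[v,u,2]-im[v,u,1]) for u in us))
im=np.load('w10.npz')['im'].astype(int)
print(' '.join('%d:%d/%d'%(u,im[80,u,0],im[80,u,2]-im[80,u,1]) for u in list(range(228,240))+list(range(390,402))))
E
```

```text
w10.npz 204 212:128/18 213:127/18 214:128/17 215:127/19 216:128/16 217:137/13 218:161/10 219:190/13 220:203/17 221:205/17 222:205/18 223:205/18 224:207/16 225:210/17 226:211/18 227:209/17 338:212/11 339:210/12 340:209/12 341:209/11 342:210/11 343:211/11 344:211/11 345:210/12 346:208/11 347:209/11 348:211/11 349:211/9 350:207/8 351:192/-5 352:183/-17 353:187/-21 354:191/-21 355:192/-23 356:196/-21 357:196/-23
w10.npz 220 212:130/17 213:130/17 214:128/19 215:131/18 216:128/18 217:126/17 218:139/12 219:175/9 220:202/15 221:208/15 222:206/15 223:206/16 224:208/15 225:211/16 226:212/15 227:213/15 338:212/10 339:211/10 340:211/10 341:212/10 342:211/11 343:212/10 344:210/9 345:208/9 346:209/9 347:210/10 348:211/9 349:203/2 350:198/-12 351:198/-20 352:196/-21 353:195/-21 354:192/-21 355:191/-21 356:191/-23 357:194/-20
w10.npz 232 212:133/10 213:130/9 214:132/10 215:134/8 216:135/9 217:134/9 218:143/7 219:168/6 220:194/10 221:208/12 222:210/13 223:207/13 224:208/15 225:211/14 226:213/14 227:212/14 338:213/8 339:210/8 340:211/9 341:211/8 342:209/8 343:209/9 344:208/9 345:210/9 346:208/7 347:20
[... 1141 characters left out ...]
:213/10 339:214/11 340:215/9 341:208/6 342:195/-10 343:194/-19 344:195/-22 345:195/-21 346:193/-23 347:193/-22
w7.npz 240 220:132/17 221:132/17 222:133/17 223:130/19 224:132/18 225:134/19 226:157/11 227:189/8 228:208/13 229:212/15 230:209/16 231:210/15 232:211/16 233:213/16 334:214/10 335:215/9 336:211/8 337:212/9 338:213/9 339:213/7 340:203/1 341:193/-12 342:191/-20 343:193/-22 344:191/-22 345:191/-22 346:195/-20 347:197/-23
228:194/-21 229:194/-21 230:191/-21 231:182/-19 232:162/-12 233:146/-2 234:143/2 235:142/3 236:142/3 237:142/2 238:146/3 239:144/2 390:148/-2 391:148/-3 392:146/-3 393:146/-4 394:162/-12 395:182/-18 396:194/-22 397:198/-20 398:199/-23 399:198/-22 400:195/-22 401:191/-22
```

```bash
python3 - <<'E'
from h import *
from scipy.optimize import brentq
n=np.array([.9994,-.034])
def H(fn,prs,W):
    d=np.load(fn);c={k:d[k] for k in('mtx','rvec','tvec')}
    for v,l,r in prs:
        f=lambda h:(onz('wrist',(r,v),h,c)-onz('wrist',(l,v),h,c))[:2]@n-W
        h=brentq(f,.02,.3);print(fn,v,round(h,4),'l,r proj',(onz('wrist',(l,v),h,c)[:2]@n).round(4),(onz('wrist',(r,v),h,c)[:2]@n).round(4))
H('w10.npz',[(204,218.2,351.05),(220,218.78,349.5),(232,219.0,348.5),(250,220.0,346.7),(270,221.7,344.6)],.13)
H('w10.npz',[(80,232.0,394.0)],.15)
H('w7.npz',[(228,226.3,341.75),(240,226.2,340.5)],.13)
E
```

```text
w10.npz 204 0.1351 l,r proj 0.6893 0.8193
w10.npz 220 0.1346 l,r proj 0.6893 0.8193
w10.npz 232 0.1354 l,r proj 0.6892 0.8192
w10.npz 250 0.1349 l,r proj 0.6892 0.8192
w10.npz 270 0.1333 l,r proj 0.6896 0.8196
w10.npz 80 0.139 l,r proj 0.7035 0.8535
w7.npz 228 0.0974 l,r proj 0.6891 0.8191
w7.npz 240 0.0984 l,r proj 0.6888 0.8188
```

Emit:
carry_out([
  [[-0.4, 0, 0.2], [0, 0, 0]],
  [[-0.4, 0, 0.25], [0, 0, 0]],
  [[-0.4, 0, 0.25], [0, 0, 0]],
  [[-0.4, 0, 0.25], [0, 0, 0]],
])

```text
clock: 25.8
tcp_pos: [0.7561, -0.0258, 0.4341]
eef_rot: [179.9, -0.0, 89.6]
contact_force: [0.4, -0.1, 0.1]
gripper_width: 1.002
gripper_force: 0.0
```

```bash
cat > e.py <<'E'
import sys
from h import *
from scipy.optimize import brentq
n=np.array([.9994,-.034])
def sub(a,i0,i1,m):          # first crossing of level m from i0 towards i1
    st=1 if i1>i0 else -1
    for i in range(i0,i1,st):
        if (a[i]-m)*(a[i+st]-m)<=0 and a[i]!=a[i+st]: return i+st*(m-a[i])/(a[i+st]-a[i])
def edge(im,v,u0,w=14):      # strongest subpixel edge near u0 in summed colour, half level of both sides
    p=im[v-1:v+2,u0-w:u0+w+1].mean(0);g=np.abs(p[2:]-p[:-2]).sum(1);k=int(np.argmax(g))+1
    a=p[max(k-7,0):k-2].mean(0) if k>4 else p[0];b=p[k+3:k+8].mean(0);dlt=b-a
    s=((p-a)@dlt)/(dlt@dlt);x=sub(s,max(k-4,0),min(k+4,len(s)-1),.5);return None if x is None else u0-w+x
def meas(fn,h0,yr,W,xc,label):
    d=np.load(fn);im=d['im'].astype(float);c={k:d[k] for k in('mtx','rvec','tvec')};hs=[]
    for y in np.arange(yr[0],yr[1],.003):
        P=[np.array([xc+s*W/2+.034*(y),y,h0]) for s in(-1,1)]
        uv=[proj('wrist',p,c) for p in P];E=[]
        for (u,v) in uv:
            v=int(round(v));x=edge(im,v,int(round(u))) if 3<v<310 else None
            E.append(None if x is None else (x,v))
        if None in E: continue
        f=lambda h:(onz('wrist',E[1],h,c)-onz('wrist',E[0],h,c))[:2]@n-W
        try: hs.append(brentq(f,.02,.3))
        except ValueError: pass
    hs=np.array(hs);m=np.median(hs);k=abs(hs-m)<.004
    print(fn,label,len(hs),k.sum(),'median',m.round(4),'mean',hs[k].mean().round(4),'sd',hs[k].std().round(4));return m
if __name__=='__main__':
    for a in sys.argv[1:]:
        fn,hp=a.split(':');meas(fn,.139,(.065,.23),.15,.779,'deck');meas(fn,float(hp),(-.07,.022),.13,.7545,'plat')
E
python3 - <<'E'
from h import *
s=ctrl.sense();print(s['clock'],s['tcp_pos'],s['eef_rot'])
c=get_calibration('wrist');im=camera('wrist');np.savez('w11.npz',im=im,**c)
E
python3 e.py w7.npz:.098 w10.npz:.135 w11.npz:.135
```

```text
25.8 [ 0.75613521 -0.0258402   0.43408044] [ 1.79908520e+02 -7.84116987e-03  8.95823572e+01]
w7.npz deck 55 55 median 0.1416 mean 0.1417 sd 0.0006
w7.npz plat 31 31 median 0.0943 mean 0.0942 sd 0.0014
w10.npz deck 46 46 median 0.1415 mean 0.1416 sd 0.0005
w10.npz plat 31 31 median 0.1325 mean 0.1326 sd 0.001
w11.npz deck 30 30 median 0.1414 mean 0.1413 sd 0.0005
w11.npz plat 31 28 median 0.1331 mean 0.133 sd 0.0005
```

Emit:
carry_out([
  [[0, -0.5, 0], [0, 0, 0]],
  [[0, -0.5, 0], [0, 0, 0]],
  [[0, -0.5, 0], [0, 0, 0]],
  [[0, -0.5, 0], [0, 0, 0]],
])

```text
clock: 26.35
tcp_pos: [0.7073, -0.026, 0.435]
eef_rot: [179.8, 0.0, 89.6]
contact_force: [0.5, 0.2, -0.6]
gripper_width: 1.001
gripper_force: 0.0
```

```bash
python3 - <<'E'
from h import *
s=ctrl.sense();print(s['clock'],s['tcp_pos'],s['eef_rot'])
c=get_calibration('wrist');im=camera('wrist');np.savez('wL.npz',im=im,**c)
E
```

```text
26.35 [ 0.70734069 -0.0260186   0.43503407] [1.79757507e+02 2.04237398e-02 8.95517712e+01]
```

Emit:
carry_out([
  [[0, 0.5, 0], [0, 0, 0]],
  [[0, 1, 0], [0, 0, 0]],
  [[0, 1, 0], [0, 0, 0]],
  [[0, 1, 0], [0, 0, 0]],
  [[0, 1, 0], [0, 0, 0]],
])

```text
clock: 27.02
tcp_pos: [0.8055, -0.027, 0.4357]
eef_rot: [179.8, 0.0, 89.5]
contact_force: [-0.1, 0.7, 0.6]
gripper_width: 1.0
gripper_force: 0.0
```

```bash
python3 - <<'E'
from h import *
s=ctrl.sense();print(s['clock'],s['tcp_pos'],s['eef_rot'])
c=get_calibration('wrist');im=camera('wrist');np.savez('wR.npz',im=im,**c)
E
cat > st.py <<'E'
from e import *
from scipy.optimize import least_squares
D={k:np.load(k+'.npz') for k in('wL','w11','wR')}
def obs(k,xc,W,s,h0,ys):   # edge rays of one side in one view
    d=D[k];im=d['im'].astype(float);c={q:d[q] for q in('mtx','rvec','tvec')};o=[]
    for y in ys:
        u,v=proj('wrist',(xc+s*W/2+.034*y,y,h0),c);v=int(round(v))
        if not 3<v<300: continue
        x=edge(im,v,int(round(u)),9)
        if x: o.append(ray('wrist',(x,v),c))
    return o
def X(o,h):                # robust position of the edge across its line at height h
    p=np.array([(a+b*(h-a[2])/b[2])[:2]@n for a,b in o]);return np.median(p)
for name,xc,W,h0,ys in(('deck',.779,.15,.141,np.arange(.065,.15,.002)),('plat',.7545,.13,.136,np.arange(-.05,.02,.002))):
    for s in(-1,1):
        O={k:obs(k,xc,W,s,h0,ys) for k in D}
        for a,b in(('wL','wR'),('wL','w11'),('w11','wR')):
            f=lambda h:X(O[a],h)-X(O[b],h)
            try: print(name,'L' if s<0 else 'R',a,b,round(brentq(f,.08,.2),4),[len(O[k]) for k in O])
            except ValueError: print(name,s,a,b,'none',f(.1),f(.18))
E
python3 st.py
```

```text
27.025 [ 0.80547131 -0.02697375  0.43570889] [1.79812908e+02 1.63320619e-02 8.95319627e+01]
deck L wL wR 0.1396 [43, 43, 43]
deck L wL w11 0.1392 [43, 43, 43]
deck L w11 wR 0.1401 [43, 43, 43]
deck R wL wR 0.1399 [43, 43, 43]
deck R wL w11 0.1403 [43, 43, 43]
deck R w11 wR 0.1395 [43, 43, 43]
plat L wL wR 0.1364 [35, 35, 35]
plat L wL w11 0.1362 [35, 35, 35]
plat L w11 wR 0.1367 [35, 35, 35]
plat R wL wR 0.1373 [35, 35, 35]
plat R wL w11 0.1373 [35, 35, 35]
plat R w11 wR 0.1372 [35, 35, 35]
```

Stereo on the same edges puts the deck 2.9 mm above the platform, so about 65° more winding is needed. I'll go back to the grip.

Emit:
carry_out([
  [[0, -0.2, 0], [0, 0, -0.2]],
  [[0, -0.4, 0], [0, 0, -0.4]],
  [[-0.05, -0.6, 0], [0, 0, -0.6]],
  [[-0.1, -0.8, 0], [0, 0, -0.8]],
  [[-0.1, -1, 0], [0, 0, -1]],
  [[-0.1, -1, 0], [0, 0, -1]],
])

```text
clock: 27.82
tcp_pos: [0.7045, -0.0362, 0.4356]
eef_rot: [179.9, 0.1, 134.5]
contact_force: [0.4, -0.1, 1.0]
gripper_width: 0.997
gripper_force: 0.0
```

Emit:
carry_out([
  [[0.15, -0.2, 0], [0, 0, -0.2]],
  [[0.3, -0.4, 0], [0, 0, -0.4]],
  [[0.45, -0.6, 0], [0, 0, -0.6]],
  [[0.6, -0.8, 0], [0, 0, -0.8]],
  [[0.77, -1, 0], [0, 0, -0.95]],
  [[0.77, -1, 0], [0, 0, -0.95]],
  [[0.77, -1, 0], [0, 0, -0.95]],
])

```text
clock: 28.7
tcp_pos: [0.5814, -0.0514, 0.4337]
eef_rot: [-180.0, 0.1, 177.1]
contact_force: [-0.0, 0.2, -1.2]
gripper_width: 0.995
gripper_force: 0.0
```

Emit:
carry_out([
  [[0.4, -0.08, 0], [0, 0, 0]],
  [[0.82, -0.15, 0], [0, 0, 0]],
  [[0.82, -0.15, 0.15], [0, 0, 0]],
  [[0.82, -0.15, 0.3], [0, 0, 0]],
  [[0.82, -0.15, 0.3], [0, 0, 0]],
])

```text
clock: 29.32
tcp_pos: [0.4986, -0.0623, 0.4005]
eef_rot: [180.0, -0.2, 177.3]
contact_force: [-0.5, -0.5, 0.5]
gripper_width: 1.0
gripper_force: 0.0
```

```bash
python3 - <<'E'
from h import *
s=ctrl.sense();p=s['tcp_pos'];print(s['clock'],p,s['eef_rot'])
c=get_calibration('wrist');im=camera('wrist');cv2.imwrite('pics/w12.png',im[:,:,::-1])
g=im.max(2);u,v=proj('wrist',(.4972,-.0632,.153),c).round().astype(int);print(u,v)
m=(g<60).astype(np.uint8);m[:,:210]=0;m[:,362:]=0;m[315:]=0
n,l,st,ce=cv2.connectedComponentsWithStats(m)
for i in range(1,n):
    if st[i,4]>80: print(st[i],ce[i].round(1),onz('wrist',ce[i],.14,c).round(4))
E
```

```text
29.325 [ 0.49864364 -0.06230165  0.4005038 ] [179.9578645   -0.20026081 177.2581757 ]
285 225
[269 194  30  30 457] [283.7 204.9] [ 0.4852 -0.0634  0.14  ]
[210 311 152   4 362] [292.8 313. ] [ 0.5836 -0.0603  0.14  ]
```

Emit:
carry_out([
  [[0.015, -0.01, 0.4], [0, 0, 0]],
  [[0.015, -0.01, 0.75], [0, 0, 0]],
  [[0.015, -0.01, 0.93], [0, 0, 0]],
  [[0.015, -0.01, 0.93], [0, 0, 0]],
])

```text
clock: 29.88
tcp_pos: [0.4966, -0.0633, 0.3088]
eef_rot: [180.0, -0.1, 177.3]
contact_force: [0.5, 0.5, -0.3]
gripper_width: 0.997
gripper_force: 0.0
```

Emit:
carry_out([
  [[0, 0, 0], [0, 0, 0]],
  [[0, 0, 0], [0, 0, 0]],
  [[0, 0, 0], [0, 0, 0]],
  [[0, 0, 0], [0, 0, 0]],
  [[0, 0, 0], [0, 0, 0]],
  [[0, 0, 0], [0, 0, 0]],
  [[0, 0, 0], [0, 0, 0]],
  [[0, 0, 0], [0, 0, 0]],
  [[0, 0, 0], [0, 0, 0]],
], grip=1, force=25)

```text
clock: 31.0
tcp_pos: [0.4967, -0.0634, 0.3097]
eef_rot: [180.0, -0.0, 177.3]
contact_force: [0.2, 0.8, -0.3]
gripper_width: 0.274
gripper_force: 25.0
```

Emit:
carry_out([
  [[0.07, 0.17, 0], [0, 0, 0]],
  [[0.095, 0.35, 0], [0, 0, 0]],
  [[0.07, 0.53, 0], [0, 0, 0]],
  [[0.03, 0.645, 0], [0, 0, 0]],
  [[-0.03, 0.75, 0], [0, 0, 0]],
  [[-0.03, 0.75, 0], [0, 0, 0]],
  [[-0.03, 0.75, 0], [0, 0, 0]],
])

```text
clock: 31.88
tcp_pos: [0.5034, 0.0116, 0.3098]
eef_rot: [179.9, -0.0, 177.3]
contact_force: [-1.5, 1.6, 1.1]
gripper_width: 0.274
gripper_force: 25.0
```

Emit:
carry_out([
  [[0, 0, 0], [0, 0, 0]],
  [[0, 0, 0], [0, 0, 0]],
  [[0, 0, 0], [0, 0, 0]],
  [[0, 0, 0], [0, 0, 0]],
  [[0, 0, -0.3], [0, 0, 0]],
  [[0, 0, -0.7], [0, 0, 0]],
  [[0, 0, -1], [0, 0, 0]],
  [[0, 0, -1], [0, 0, 0]],
], grip=0)

```text
clock: 32.88
tcp_pos: [0.504, 0.0112, 0.4128]
eef_rot: [-180.0, 0.3, 177.3]
contact_force: [0.3, -0.3, -0.1]
gripper_width: 1.0
gripper_force: 0.0
```

Next I'll repeat the same stereo check, which also gets the hand clear.

Emit:
carry_out([
  [[-0.2, 0, -0.22], [0, 0, 0.2]],
  [[-0.4, -0.05, -0.22], [0, 0, 0.4]],
  [[-0.6, -0.1, -0.22], [0, 0, 0.6]],
  [[-0.8, -0.13, -0.22], [0, 0, 0.8]],
  [[-1, -0.13, -0.22], [0, 0, 1]],
  [[-1, -0.13, -0.22], [0, 0, 1]],
])

```text
clock: 33.62
tcp_pos: [0.6029, -0.0066, 0.4295]
eef_rot: [-179.9, -0.1, 132.3]
contact_force: [-0.0, 0.0, -0.5]
gripper_width: 0.997
gripper_force: 0.0
```

Emit:
carry_out([
  [[-0.2, 0.15, 0], [0, 0, 0.2]],
  [[-0.4, 0.3, 0], [0, 0, 0.4]],
  [[-0.6, 0.45, 0], [0, 0, 0.6]],
  [[-0.75, 0.6, 0], [0, 0, 0.8]],
  [[-0.83, 0.63, 0], [0, 0, 0.95]],
  [[-0.83, 0.63, 0], [0, 0, 0.95]],
  [[-0.83, 0.63, 0], [0, 0, 0.95]],
  [[-0.83, 0.63, 0], [0, 0, 0.95]],
])

```text
clock: 34.62
tcp_pos: [0.7045, -0.0253, 0.4319]
eef_rot: [-180.0, -0.0, 89.7]
contact_force: [-0.1, -0.2, 0.8]
gripper_width: 1.005
gripper_force: 0.0
```

```bash
cp wL.npz wL0.npz; cp wR.npz wR0.npz; cp w11.npz w110.npz; cat > cap.py <<'E'
import sys
from h import *
s=ctrl.sense();print(s['clock'],s['tcp_pos'],s['eef_rot'])
c=get_calibration('wrist');im=camera('wrist');np.savez(sys.argv[1],im=im,**c)
E
python3 cap.py wL.npz
```

```text
34.625 [ 0.70453165 -0.0252558   0.43185741] [-1.79994961e+02 -9.65798443e-04  8.96677932e+01]
```

Emit:
carry_out([
  [[0, 0.5, 0], [0, 0, 0]],
  [[0, 0.5, 0], [0, 0, 0]],
  [[0, 0.5, 0], [0, 0, 0]],
  [[0, 0.5, 0], [0, 0, 0]],
])

```text
clock: 35.17
tcp_pos: [0.7544, -0.0258, 0.434]
eef_rot: [179.8, 0.0, 89.6]
contact_force: [0.4, -0.4, 0.2]
gripper_width: 0.999
gripper_force: 0.0
```

```bash
python3 cap.py w11.npz
```

```text
35.175 [ 0.75435434 -0.02578073  0.43399896] [1.79846668e+02 1.63863136e-02 8.95501896e+01]
```

Emit:
carry_out([
  [[0, 0.5, 0], [0, 0, 0]],
  [[0, 0.5, 0], [0, 0, 0]],
  [[0, 0.5, 0], [0, 0, 0]],
  [[0, 0.5, 0], [0, 0, 0]],
])

```text
clock: 35.72
tcp_pos: [0.8041, -0.0262, 0.4354]
eef_rot: [179.8, 0.0, 89.5]
contact_force: [-0.5, -0.3, 0.5]
gripper_width: 0.998
gripper_force: 0.0
```

```bash
python3 cap.py wR.npz; sed -i "s/('plat',.7545,.13,.136/('plat',.7545,.13,.139/" st.py; python3 st.py; python3 e.py w11.npz:.137
```

```text
35.725 [ 0.80414951 -0.02620239  0.43542105] [1.79756188e+02 2.42879282e-02 8.95348506e+01]
deck L wL wR 0.1397 [43, 43, 43]
deck L wL w11 0.1395 [43, 43, 43]
deck L w11 wR 0.1399 [43, 43, 43]
deck R wL wR 0.1398 [43, 43, 43]
deck R wL w11 0.1404 [43, 43, 43]
deck R w11 wR 0.1392 [43, 43, 43]
plat L wL wR 0.1396 [35, 35, 35]
plat L wL w11 0.1391 [35, 35, 35]
plat L w11 wR 0.14 [35, 35, 35]
plat R wL wR 0.1402 [35, 35, 35]
plat R wL w11 0.1404 [35, 35, 35]
plat R w11 wR 0.14 [35, 35, 35]
w11.npz deck 30 30 median 0.1415 mean 0.1414 sd 0.0005
w11.npz plat 30 28 median 0.1358 mean 0.1359 sd 0.0005e.py:11: RuntimeWarning: Mean of empty slice.
  a=p[max(k-7,0):k-2].mean(0) if k>4 else p[0];b=p[k+3:k+8].mean(0);dlt=b-a
  ret = um.true_divide(
```

```bash
python3 - <<'E'
from h import *
im=camera('side');k=(.5035,.0112)
cv2.imwrite('pics/side13.png',im[:,:,::-1]);g=im.max(2).astype(int)
for z in(.097,.153): print('grip z',z,proj('side',(*k,z)).round(1))
u=int(proj('side',(*k,.14))[0]);v0=int(proj('side',(*k,.153))[1])
print([(v,int(g[v,u-1:u+2].mean())) for v in range(v0-14,v0+30)])
a=proj('side',(.559,-.031,.118)).round(1);print('hub top',a);u,v0=a.astype(int);print([(v,int(g[v,u-1:u+2].mean())) for v in range(v0-16,v0+34,1)])
E
```

```text
grip z 0.097 [253.8 235.9]
grip z 0.153 [253.4 219.6]
[(205, 188), (206, 189), (207, 189), (208, 189), (209, 186), (210, 185), (211, 185), (212, 186), (213, 188), (214, 187), (215, 186), (216, 185), (217, 188), (218, 186), (219, 187), (220, 187), (221, 166), (222, 81), (223, 58), (224, 56), (225, 55), (226, 55), (227, 55), (228, 55), (229, 55), (230, 55), (231, 55), (232, 55), (233, 54), (234, 55), (235, 55), (236, 56), (237, 54), (238, 54), (239, 71), (240, 146), (241, 105), (242, 99), (243, 99), (244, 99), (245, 134), (246, 189), (247, 194), (248, 192)]
hub top [279.  233.6]
[(217, 188), (218, 191), (219, 191), (220, 193), (221, 190), (222, 190), (223, 191), (224, 192), (225, 192), (226, 193), (227, 196), (228, 195), (229, 175), (230, 163), (231, 162), (232, 162), (233, 162), (234, 162), (235, 162), (236, 162), (237, 163), (238, 133), (239, 106), (240, 101), (241, 100), (242, 99), (243, 100), (244, 111), (245, 101), (246, 100), (247, 100), (248, 100), (249, 100), (250, 99), (251, 135), (252, 105), (253, 105), (254, 91), (255, 89), (256, 85), (257, 129), (258, 133), (259, 128), (260, 105), (261, 88), (262, 86), (263, 86), (264, 85), (265, 84), (266, 84)]
```

```bash
python3 -c "
from plant import ticket
print(ticket.hand_in())"
```

```text
the job is handed in; nothing more can be done
None
```

The crank is seated on the shaft and let go. The platform, rack still on it, is wound level with the deck (0.1399 m against 0.1398 m by stereo), and the job was handed in after about 36 s with no verdict returned.

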